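# Unplug the alignment bench and mount the gauge rod between its centres

### The job

Get the alignment bench ready: work every bung still plugged in its ports loose, rocking it side to side while pulling, and put the bungs in the white tray. Then lay the steel gauge rod on the bench's two V-rests and slide the tailstock up so that the rod is held snugly between both centres, either way round. Leave the other things on the table alone.

Things in the scene. Friction and masses are not known exactly. Their poses are not given: they have to be found in the camera images.
- bench: white alignment bench fixed to the table; bed 84 mm wide (x), y from -147 to +209 mm, its top 50 mm above the table. Origin: on the table at the middle of the row of ports; y runs along the bed from headstock to tailstock, z up. Grey headstock at y = -146 to -118 mm, 108 mm high. Four ports at y = -84, -28, +28, +84 mm, each 72 mm (x) by 29 mm (y)
- rests (a point): middle of the two V-rests: bench point (0, 0, 84) mm, where the rod's middle axis lies in the rests, 1 mm below the axis of the centres. The rests are 8 mm thick plates at 56 mm either side of it along the bench's y, tops 86 mm above the table; the rod lies along y and its hub fits between them with room to slide
- head_centre (a point): bottom of the headstock's square steel funnel on the axis of the centres, bench point (0, -115, 85) mm; a rod's tip comes here when fully home. The funnel's mouth is 10 mm nearer the tailstock, 32 mm across outside. Axes as the bench's
- tail (a joint): tailstock position in m: 0 = fully drawn back (tail_centre at bench y = +175 mm), growing toward the headstock, stop at 0.066; about 0.060 with the rod held between centres. Slides with about 4 N and stays where left; pushed against the rod it slides the rod along the rests (5 N more) and lifts it 1 mm onto the centres
- tail_centre (a point): bottom of the tailstock's funnel on the axis of the centres, 85 mm above the table; moves with it. The funnel faces the headstock, its mouth is 10 mm toward it
- tail_grip (a point): grip point on the tailstock's upright aluminium post (22 mm diameter, from 108 to 152 mm above the table), 136 mm above the table, 19 mm behind tail_centre; moves with it. The tailstock's grey block below it is 50 mm (x) by 34 mm (y), 108 mm high
- bung0: black bung, 102 mm tall, 0.09 kg, in the port at bench y = -84 mm, or absent. Origin: centre of its foot, 6 mm above the table in the port; z up its length; x along the bench's x. Foot 16 (x) x 22 mm, shank 22 x 22 mm from 4 to 17 mm up, bead 34 (x) x 26 (y) mm to 26, neck 22 x 22 mm to 50, grip head 28 (x) x 26 (y) mm to 102
- bung1: the same bung in the port at y = -28 mm, or absent. How they hold: two stiff rubber lips catch the bead on its -x and +x sides 6 mm up, so a straight pull does not free it. Rocked about its foot 0.22 to 0.28 rad toward -x and then +x (5 to 10 N at the head), tipping on the edge of the foot, its neck pushes each lip outward and the lips stay there; then it lifts out (40 mm clears the port)
- bung2: the same bung in the port at bench y = +28 mm, or absent
- bung3: the same bung in the port at bench y = +84 mm, or absent
- rod: steel gauge rod 230 mm long over its pointed ends, 22 mm diameter, 0.3 kg, with a square hub 30 mm long, 26 x 26 mm, at its middle. Origin: its middle, on its axis; x along it. On the table its axis is 13 mm up. Bungs block it. To clear both funnels lay it 14 to 18 mm nearer the tailstock than home, with the tailstock at 0.015 or less
- rod_a (a point): one tip of the rod (-115 mm along its x)
- rod_b (a point): the other tip of the rod (+115 mm along its x)
- tray: open white plastic tray fixed to the table, 200 mm (x) x 150 mm (y) x 35 mm high, walls 4 mm, floor 4 mm thick. Origin: centre of its underside
- objective: bystander: brass microscope objective, 38 mm diameter, 55 mm tall, behind the bench; leave it alone
- oil: bystander: small brown bottle, 44 mm diameter, 85 mm tall, behind the bench; leave it alone
- controller: bystander: white stage controller with a small joystick, 100 x 150 mm, 90 mm high; leave it alone

How it is judged:
By the outcome, as a careful person would: the job done as asked, in the order asked, and still so for the second after the job is handed in, with the robot touching nothing.
Of bung0, bung1, bung2, bung3 only 3 to 4 are there at a start; the rules pass over those that are not, and their reading is None.
At some moment in a run one of rod may be knocked a few centimetres aside while the robot is not near it.
Once in a run the grip may slacken for a moment while it holds something.
It also fails if it takes over 210 s, if anything falls off the work surface, if the arm or the gripper's body presses on something with over 40 N, if the wrist force passes 120 N, or if a joint passes its speed limit or range.

### The arm

A 7-joint arm with a two-finger parallel gripper is mounted at the origin on the work surface. World frame = base frame: x ahead of the robot, y to its left, z up, the work surface at z = 0. Lengths are in m, angles in rad, forces in N, time in s.
With the tool pointing down it reaches from about 0.4 to 0.9 m from the base axis. Payload 5.5 kg.
Tool frame: the origin (TCP) lies midway between the tips of the shut fingers; the grasp point (between the pads) lies arm.grasp_offset behind it (arm.grasp_offset is the distance from the TCP to the grasp point, in m); x points along the fingers, y is the direction in which the jaws open and shut, and the axes are right-handed (so a half turn about x gives the same grasp; the last joint's range is limited). The gripper opens to 92 mm and grips with 3 to 60 N. Pads are 19 mm wide; open, the fingers measure 130 mm over their backs; the gripper's body (75 mm by 190 mm) begins 47 mm behind the grasp point.
Start: joints at [-0.881, 0.501, -0.427, 1.55, 0.221, 1.138, -0.21], TCP at [0.269, 0.592, 0.196] pointing down, gripper open.
Joint ranges: [-2.88, 2.88], [-0.31, 2.03], [-1.54, 1.56], [0.2, 2.42], [-1.41, 4.55], [0.19, 2.02], [-2.57, 2.57]. Speed limits (rad/s): [2.57, 2.57, 3.14, 3.14, 3.14, 3.14, 3.14].

### API

Orientations are given as [roll, pitch, yaw] about the fixed x, y, z axes, in that order (R = Rz(yaw) Ry(pitch) Rx(roll)).
In Python, from workcell import state, viewer, order, arm gives the robot as it stands.
- The arm moves only by the shell command python3 -m inch 'ROWS' [FORCE]. ROWS is JSON, a list of rows, each a list of 7 numbers: the opening, from -1 (shut) to 1 (fully open), so that 0 is half open, then the shift along the tool's x, y, z in mm, then the turn, a rotation vector about the tool's x, y, z in rad. In form: [[claw, tx, ty, tz, rx, ry, rz], ...]. A call has 1 to 12 rows; each row is the pose to reach, as a shift and turn from the pose commanded when the call began, along the tool's axes at that moment; what a row does not reach only later rows make up. A row lasts 1/10 s, in which the tool goes at most 50 mm and 8.59 degrees, less where a joint would pass 70% of its speed; a pose out of reach is approached as far as the arm can. A call with a gripper value outside its range is refused whole. The fingers move at their own pace and stop on an object; FORCE is the grip in N (left out, the last holds). Time passes only in rows, so rows that repeat a pose let the fingers close. It gives the time, the measured TCP pose, the force and the opening at its end, in the units of the state.
- state(): the state, without advancing time (a new reading comes with each control period).
- viewer.capture(name): name is "scene" or "top" or "wrist"; returns the picture (384x512x3 uint8, red, green, blue); there is no depth.
- viewer.get_calibration(name): a dict with "mtx" (3x3 intrinsics, pixels), "k1" (the pictures are not rectified: a ray, as slopes to the right and down, at radius r is drawn at 1 + k1 r^2 times it, then the intrinsics apply), "extrinsics" (4x4, takes a point from world to camera coordinates); the wrist camera has in their place "T_tool_cam" (4x4, takes a point from camera to tool coordinates, whose origin is the TCP and whose axes are the tool frame's). Camera axes: x right, y down, z forward; pixel columns grow to the right and rows downward; lengths in m; the calibration is good to about 2 mm. A picture is of the moment at which its call begins: read the wrist's pose just before it. get_calibration takes no time and is no camera call.
- order.close_job(): hands the job in, once; it reports no verdict.
The state is a dict: "time": time; "qpos": joint angles; "qd": joint speeds; "joint_efforts": joint torques, N m; "eef_pos": TCP position; "ee_rot": TCP orientation; "ft_force": force on the tool from outside, world axes, zero at the start; "moment": the same for the moment, N m; "width": finger opening in m.
Only numpy, scipy, OpenCV 4.12 (cv2) and the standard library are available. Lean on these libraries where they do the work, as an engineer would, in place of code of your own. Each camera call takes 0.05 s, during which the arm holds its last target. There are 200 camera calls.

## Working session

There is one attempt and no reset: what is moved stays moved. The work goes in short steps, Python scripts to look and compute and a shell command to move; the robot and the scene stay as the last step left them, time stands still between calls to the robot, and variables do not carry over. Pictures are saved under pics/ and viewed, about 12 in all and at most 16, crops included, and the job is handed in when it is done.

```bash
ls; mkdir -p pics
cat > h.py <<'E'
import numpy as np, cv2
from scipy.spatial.transform import Rotation as Ro
from workcell import state, viewer, order, arm
def pose():
    s=state(); return np.array(s['eef_pos']), Ro.from_euler('xyz', s['ee_rot']).as_matrix()
def snap(n,f):
    im=viewer.capture(n); cv2.imwrite('pics/'+f,cv2.cvtColor(im,cv2.COLOR_RGB2BGR)); return im
def cam(n):
    c=viewer.get_calibration(n); K=np.array(c['mtx']); k1=c['k1']
    if 'extrinsics' in c: T=np.array(c['extrinsics'])
    else:
        p,R=pose(); W=np.eye(4); W[:3,:3]=R; W[:3,3]=p; T=np.linalg.inv(W@np.array(c['T_tool_cam']))
    return K,k1,T
def proj(C,P):
    K,k1,T=C; P=np.atleast_2d(P); c=P@T[:3,:3].T+T[:3,3]; s=c[:,:2]/c[:,2:]; s=s*(1+k1*(s**2).sum(1,keepdims=True))
    return s@K[:2,:2].T+K[:2,2]
def unproj(C,uv,z):
    K,k1,T=C; uv=np.atleast_2d(np.array(uv,float)); s=cv2.undistortPoints(uv.reshape(-1,1,2),K,np.array([k1,0,0,0.]))[:,0]
    d=np.c_[s,np.ones(len(s))]@T[:3,:3]; o=-T[:3,:3].T@T[:3,3]
    return o+d*((z-o[2])/d[:,2])[:,None]
def togo(g,Rg=None):
    "rows for TCP target g, tool axes: mm and rotvec"
    p,R=pose(); t=R.T@(np.array(g)-p)*1000
    r=Ro.from_matrix(R.T@Rg).as_rotvec() if Rg is not None else np.zeros(3)
    print('shift',t.round(1),'turn',r.round(3))
E
python3 - <<'E'
from h import *
snap('top','a_top.png'); snap('scene','a_scene.png')
s=state(); print(s); print(arm.grasp_offset, [x for x in dir(arm) if x[0]!='_'])
p,R=pose(); print(R.round(3))
print(viewer.get_calibration('top')); print(viewer.get_calibration('wrist'))
E
```

```text
pics
{'time': 0.1, 'qpos': array([-0.8808182 ,  0.50177451, -0.42681908,  1.55130762,  0.22079134,
        1.13830978, -0.21028027]), 'qd': array([-2.21047808e-03, -3.34011957e-03, -6.62189752e-05, -1.81094748e-03,
        6.02810689e-04,  4.48846128e-04, -3.12348627e-04]), 'joint_efforts': array([-1.14041258e-02, -5.67878544e+01, -5.83815157e+00, -2.79916441e+01,
       -6.88403961e-02,  2.42138864e-02,  3.13043620e-05]), 'eef_pos': array([0.26880781, 0.59107558, 0.19538608]), 'ee_rot': array([-1.61764001,  1.56904894, -2.04435108]), 'ft_force': array([-0.09343427,  0.11632831,  0.22965074]), 'moment': array([0.02206785, 0.07492177, 0.00907494]), 'width': 0.09218249008374498}
0.0188 ['PlanningError', 'grasp_offset']
[[-0.001  0.414  0.91 ]
 [-0.002  0.91  -0.414]
 [-1.    -0.002 -0.   ]]
{'mtx': array([[479.24713899,   0.        , 252.22400875],
       [  0.        , 479.24713899, 194.72731962],
       [  0.        ,   0.        ,   1.        ]]), 'k1': -0.1560685108000452, 'extrinsics': array([[-0.02043495, -0.99978822, -0.00243538,  0.00475599],
       [-0.97987951,  0.02051163, -0.19853317,  0.55938364],
       [ 0.19854108, -0.00167064, -0.98009114,  1.43845566],
       [ 0.        ,  0.        ,  0.        ,  1.        ]])}
{'mtx': array([[337.01544839,   0.        , 258.12894019],
       [  0.        , 337.01544839, 189.96080796],
       [  0.        ,   0.        ,   1.        ]]), 'k1': -0.05382068934116074, 'T_tool_cam': array([[ 1.22473550e-03, -2.96459426e-01,  9.55044663e-01,
        -1.87552298e-01],
       [ 9.99999208e-01,  6.41506873e-04, -1.08325172e-03,
         7.31943653e-04],
       [-2.91527532e-04,  9.55045233e-01,  2.96459977e-01,
        -8.06064756e-02],
       [ 0.00000000e+00,  0.00000000e+00,  0.00000000e+00,
         1.00000000e+00]])}
```

View pics/a_top.png

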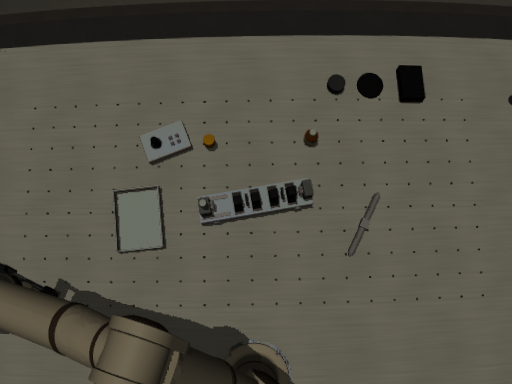

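View pics/a_scene.png

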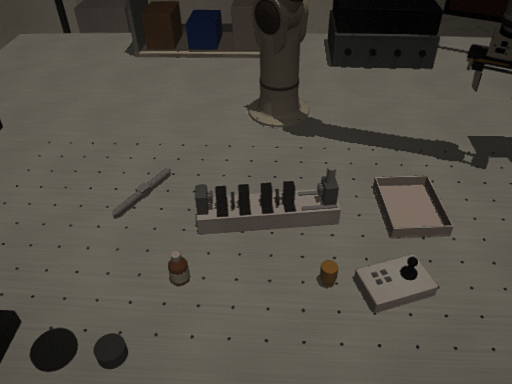

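The top view shows the bench with four bungs. The tailstock is at (206,206) on the robot's left and the headstock at (307,188) on the right. The rod lies at (363,224) and the tray at (139,219). I'll zoom in to fit the poses.

Run:
```python
from h import *
im=cv2.imread('pics/a_top.png')
a=cv2.resize(im[172:232,190:325],None,fx=5.9,fy=5.9,interpolation=cv2.INTER_CUBIC)
b=cv2.resize(im[188:260,340:390],None,fx=3,fy=3,interpolation=cv2.INTER_CUBIC)
c=cv2.resize(im[180:256,105:170],None,fx=3,fy=3,interpolation=cv2.INTER_CUBIC)
o=np.zeros((354+228,800,3),np.uint8); o[:a.shape[0],:a.shape[1]]=a; o[354:354+b.shape[0],:b.shape[1]]=b; o[354:354+228,200:200+c.shape[1]]=c
o=np.clip(o*1.7,0,255).astype(np.uint8)
cv2.imwrite('pics/b.png',o)
```

```text
(no output)
```

View pics/b.png

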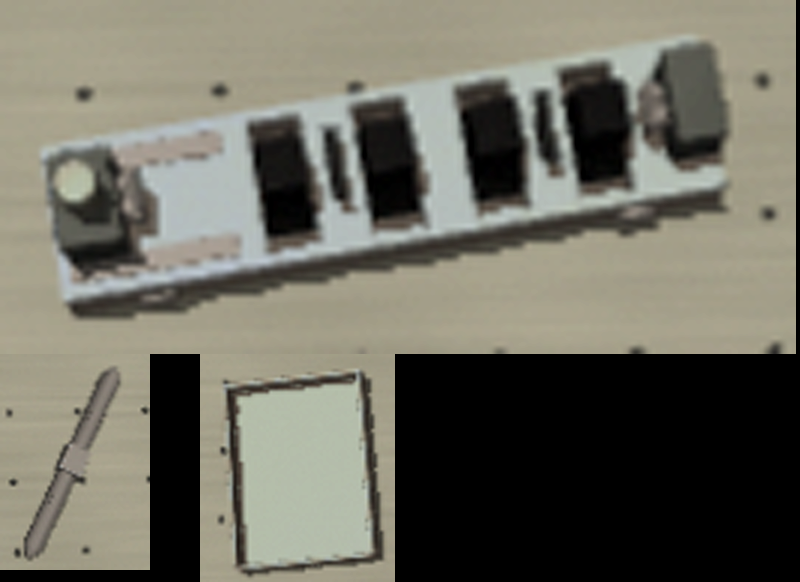

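```bash
cat > fit.py <<'E'
from h import *
from scipy.optimize import least_squares
C=cam('top')
px=lambda a:np.array([[190+x/5.9,172+y/5.9] for x,y in a])-[.42,.42]
uv=px([(42,152),(66,300),(727,185)])
W=unproj(C,uv,0.05); print(W.round(4), np.linalg.norm(W[0]-W[1]),np.linalg.norm(W[2]-W[1]))
B=np.array([[42,209,50],[-42,209,50],[-42,-147,50.]])/1000
def T(q,B): c,s=np.cos(q[2]),np.sin(q[2]); return np.c_[B[:,0]*c-B[:,1]*s+q[0],B[:,0]*s+B[:,1]*c+q[1],B[:,2]]
r=least_squares(lambda q:(proj(C,T(q,B))-uv).ravel(),[.6,0,.1]); print('bench',r.x.round(4),(r.fun).round(2))
f=lambda a,ox,oy,k:np.array([[ox+x/k,oy+(y-354)/k] for x,y in a])-.33
rod=unproj(C,f([(115,369),(28,557)],340,188,3),.013); print('rod tips',rod.round(4),np.linalg.norm(rod[0]-rod[1]), rod.mean(0).round(4))
tr=unproj(C,f([(227,386),(361,373),(382,556),(240,570)],105-200/3,180,3),.035); print('tray',tr.round(3),tr.mean(0).round(4))
for y in (-84,-28,28,84): print(y,T(r.x,np.array([[0,y/1000,.09]])).round(4))
E
python3 fit.py
```

```text
[[ 0.5559  0.1674  0.05  ]
 [ 0.4763  0.1546  0.05  ]
 [ 0.5304 -0.1957  0.05  ]] 0.08064499970696098 0.3544945853973002
bench [ 0.5489 -0.0449  0.1578] [-0.22 -0.52 -0.09  0.53  0.31 -0.03]
rod tips [[ 0.5664 -0.4153  0.013 ]
 [ 0.3666 -0.3083  0.013 ]] 0.2266554898754763 [ 0.4665 -0.3618  0.013 ]
tray [[0.587 0.438 0.035]
 [0.598 0.293 0.035]
 [0.403 0.267 0.035]
 [0.39  0.418 0.035]] [0.4947 0.354  0.035 ]
-84 [[ 0.5621 -0.1279  0.09  ]]
-28 [[ 0.5533 -0.0726  0.09  ]]
28 [[ 0.5445 -0.0173  0.09  ]]
84 [[0.5357 0.0381 0.09  ]]
```

```bash
cat >> h.py <<'E'
def down(psi):
    "tool pointing down, tool y (jaws) along world angle psi"
    c,s=np.cos(psi),np.sin(psi); return np.array([[0,c,s],[0,s,-c],[-1,0,0.]])
E
python3 -c "
from h import *
togo([.54,.0,.27],down(.158))"
```

```text
shift [ -73.9 -426.   491.5] turn [0.986 0.001 0.002]
```

```bash
python3 -m inch '[[1,-74,0,0,0,0,0],[1,-74,-30,35,0.1,0,0],[1,-74,-60,70,0.2,0,0],[1,-74,-90,105,0.3,0,0],[1,-74,-120,140,0.4,0,0],[1,-74,-150,175,0.5,0,0],[1,-74,-180,210,0.6,0,0],[1,-74,-215,245,0.7,0,0],[1,-74,-250,285,0.8,0,0],[1,-74,-285,325,0.9,0,0],[1,-74,-315,365,0.986,0,0],[1,-74,-345,400,0.986,0,0]]'
python3 -c "
from h import *
togo([.54,.0,.27],down(.158))"
```

```text
time: 1.3
eef_pos: [0.4897, 0.1123, 0.2703]
ee_rot: [2.147, 1.571, 0.732]
ft_force: [1.0, 0.1, -0.1]
width: 0.0921
shift [  0.3  32.2 118.8] turn [-0.002 -0.    -0.   ]
```

```bash
python3 -m inch '[[1,0,11,40,0,0,0],[1,0,22,80,0,0,0],[1,0,32,119,0,0,0],[1,0,32,119,0,0,0],[1,0,32,119,0,0,0],[1,0,32,119,0,0,0]]'
python3 - <<'E'
from h import *
im=snap('wrist','c.png'); C=cam('wrist'); np.savez('c.npz',K=C[0],k=C[1],T=C[2])
cv2.imwrite('pics/c2.png',cv2.resize(cv2.imread('pics/c.png'),(800,600),interpolation=cv2.INTER_CUBIC))
E
```

```text
time: 1.9
eef_pos: [0.5391, 0.0033, 0.2699]
ee_rot: [-2.392, 1.569, 2.48]
ft_force: [0.2, 0.2, 0.9]
width: 0.092
```

View pics/c2.png

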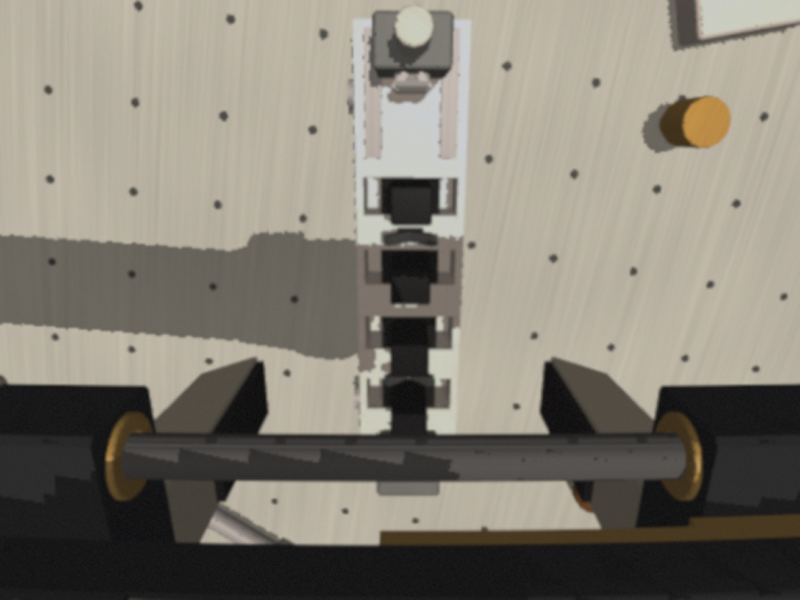

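```bash
cat > fit2.py <<'E'
from h import *
from scipy.optimize import least_squares
d=np.load('c.npz'); C=(d['K'],float(d['k']),d['T'])
pts=[((354,20),(-42,209,50)),((470,20),(42,209,50)),((362,179),(-36,98.5,50)),((458,179),(36,98.5,50)),
((390,224),(-14,71,108)),((432,224),(14,71,108)),((391,303),(-14,15,108)),((430,303),(14,15,108))]
uv=(np.array([p[0] for p in pts],float)+.5)*.64-.5; B=np.array([p[1] for p in pts])/1000
def T(q,B): c,s=np.cos(q[2]),np.sin(q[2]); return np.c_[B[:,0]*c-B[:,1]*s+q[0],B[:,0]*s+B[:,1]*c+q[1],B[:,2]]
r=least_squares(lambda q:(proj(C,T(q,B))-uv).ravel(),[.55,-.045,.158],loss='soft_l1'); print('bench',r.x.round(4)); print((proj(C,T(r.x,B))-uv).round(1))
print('post top',unproj(C,(np.array([413,27])+.5)*.64-.5,.152),'->',T(r.x,np.array([[0,.194,.152]])))
E
python3 fit2.py
```

```text
bench [ 0.5514 -0.0437  0.1563]
[[-1.2 -1.2]
 [ 0.7 -0.8]
 [ 0.6 -1.5]
 [-0.1 -1.2]
 [ 0.   0.9]
 [-0.   1.1]
 [-0.5  1.4]
 [ 0.2  1.5]]
post top [[0.52225603 0.13880413 0.152     ]] -> [[0.52124225 0.14795552 0.152     ]]
```

```bash
cat >> h.py <<'E'
BX,BY,PS=.5508,-.0443,.157
def bench(x,y,z):
    c,s=np.cos(PS),np.sin(PS); x,y=x/1000,y/1000; return np.array([BX+x*c-y*s,BY+x*s+y*c,z/1000])
E
python3 -c "
from h import *
togo(bench(0,84,69),down(PS))"
```

```text
shift [201.1   4.3 -34.7] turn [ 0.004 -0.001  0.001]
```

```bash
python3 -m inch '[[0.3,40,4,-35,0.004,0,0],[0.3,80,4,-35,0.004,0,0],[0.3,115,4,-35,0.004,0,0],[0.3,135,4,-35,0.004,0,0],[0.3,150,4,-35,0.004,0,0],[0.3,165,4,-35,0.004,0,0],[0.3,180,4,-35,0.004,0,0],[0.3,192,4,-35,0.004,0,0],[0.3,201,4,-35,0.004,0,0],[0.3,201,4,-35,0.004,0,0],[0.3,201,4,-35,0.004,0,0]]' 40
python3 -m inch '[[-1,0,0,0,0,0,0],[-1,0,0,0,0,0,0],[-1,0,0,0,0,0,0],[-1,0,0,0,0,0,0],[-1,0,0,0,0,0,0],[-1,0,0,0,0,0,0],[-1,0,0,0,0,0,0]]' 40
python3 -m inch '[[-1,0,-5,0,0,0,0.08],[-1,0,-11,0,0,0,0.17],[-1,0,-16.5,0,0,0,0.26],[-1,0,-16.5,0,0,0,0.26],[-1,0,-16.5,0,0,0,0.26]]' 40
python3 -c "
from h import *
s=state();print(s['moment'].round(2));togo(bench(0,84,69),down(PS))"
```

```text
time: 3.05
eef_pos: [0.5383, 0.0372, 0.0695]
ee_rot: [2.133, 1.571, 0.717]
ft_force: [1.0, -0.5, 1.0]
width: 0.0598
time: 3.75
eef_pos: [0.5383, 0.0369, 0.0695]
ee_rot: [1.591, 1.57, 0.174]
ft_force: [-0.4, 0.1, 2.1]
width: 0.0275
time: 4.25
eef_pos: [0.5213, 0.0343, 0.0695]
ee_rot: [1.571, 1.311, 0.154]
ft_force: [0.6, 0.5, 0.2]
width: 0.0272
[-0.13  0.36 -0.  ]
shift [ 4.8 16.2 -1.8] turn [-0.003  0.    -0.26 ]
```

```bash
python3 -m inch '[[-1,1.4,5,0,0,0,-0.09],[-1,2.8,11,0,0,0,-0.17],[-1,4.2,15.9,0,0,0,-0.26],[-1,5.6,21,0,0,0,-0.35],[-1,7,26.5,0,0,0,-0.43],[-1,8.5,31.9,0,0,0,-0.52],[-1,8.5,31.9,0,0,0,-0.52],[-1,8.5,31.9,0,0,0,-0.52]]' 40
python3 -m inch '[[-1,1.4,-5,0,0,0,0.09],[-1,2.8,-11,0,0,0,0.17],[-1,4.2,-15.9,0,0,0,0.26],[-1,4.2,-15.9,0,0,0,0.26]]' 40
python3 -m inch '[[-1,-3,0,0,0,0,0],[-1,-6,0,0,0,0,0],[-1,-10,0,0,0,0,0],[-1,-10,0,0,0,0,0]]' 40
python3 - <<'E'
from h import *
snap('wrist','d.png')
E
```

```text
time: 5.05
eef_pos: [0.5534, 0.0391, 0.0693]
ee_rot: [-1.569, 1.305, -2.986]
ft_force: [-3.2, 0.0, 6.1]
width: 0.0274
time: 5.45
eef_pos: [0.5362, 0.0365, 0.0697]
ee_rot: [1.594, 1.57, 0.177]
ft_force: [1.9, -0.9, -0.7]
width: 0.0276
time: 5.85
eef_pos: [0.5392, 0.0372, 0.0796]
ee_rot: [1.305, 1.571, -0.111]
ft_force: [0.8, 0.7, -1.4]
width: 0.0272
```

View pics/d.png

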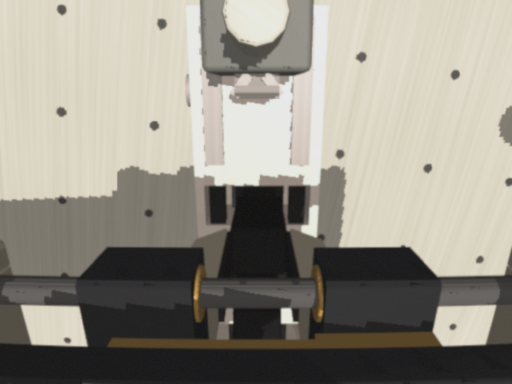

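```bash
cat >> h.py <<'E'
def tray(x,y,z):
    c,s=np.cos(.12),np.sin(.12); x,y=x/1000,y/1000; return np.array([.4947+x*c-y*s,.354+x*s+y*c,z/1000])
E
python3 -m inch '[[-1,-30,0,0,0,0,0],[-1,-75,0,0,0,0,0],[-1,-120,0,0,0,0,0],[-1,-158,0,0,0,0,0],[-1,-158,0,0,0,0,0]]' 40
python3 -c "
from h import *
togo(tray(50,35,69),down(.12))"
```

```text
time: 6.4
eef_pos: [0.5423, 0.0373, 0.2433]
ee_rot: [1.545, 1.56, 0.128]
ft_force: [0.3, 1.1, -0.8]
width: 0.0274
shift [ 174.8   50.8 -353.6] turn [ 0.034  0.    -0.01 ]
```

```bash
python3 -m inch '[[-1,0,3,-20,0,0,0],[-1,0,8,-60,0,0,0],[-1,0,14,-100,0.01,0,0],[-1,0,20,-140,0.01,0,0],[-1,0,26,-180,0.02,0,0],[-1,0,32,-220,0.02,0,0],[-1,0,38,-260,0.03,0,0],[-1,0,44,-300,0.03,0,0],[-1,0,48,-335,0.034,0,0],[-1,0,51,-354,0.034,0,0],[-1,0,51,-354,0.034,0,0],[-1,0,51,-354,0.034,0,0]]' 40
python3 - <<'E'
from h import *
togo(tray(50,35,69),down(.12))
snap('wrist','e.png')
E
```

```text
time: 7.6
eef_pos: [0.5337, 0.3941, 0.2357]
ee_rot: [-0.886, 1.568, -2.335]
ft_force: [-0.1, 0.1, -0.7]
width: 0.0272
shift [166.6   6.9  -0.2] turn [0.001 0.002 0.002]
```

View pics/e.png

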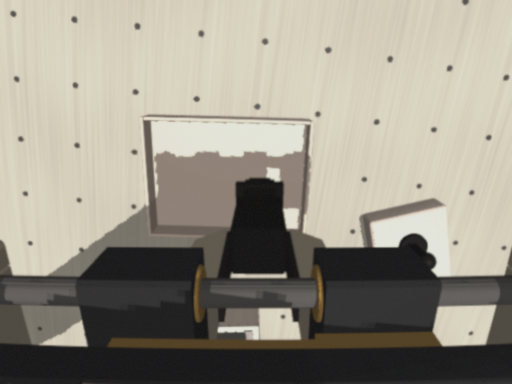

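Run:
```python
from h import *
C=cam('wrist'); print(unproj(C,[(144,117),(310,120),(303,231),(150,236)],.035).round(4), tray(-100,75,35),tray(100,75,35),tray(100,-75,35),tray(-100,-75,35))
```

```text
[[0.3991 0.424  0.035 ]
 [0.5875 0.4428 0.035 ]
 [0.6013 0.306  0.035 ]
 [0.4096 0.2755 0.035 ]] [0.38644072 0.41648943 0.035     ] [0.58500245 0.44043187 0.035     ] [0.60295928 0.29151057 0.035     ] [0.40439755 0.26756813 0.035     ]
```

```bash
python3 -m inch '[[-1,35,3,0,0,0,0],[-1,75,3,0,0,0,0],[-1,110,3,0,0,0,0],[-1,135,3,0,0,0,0],[-1,150,3,0,0,0,0],[-1,160,3,0,0,0,0],[-1,166,3,0,0,0,0],[-1,166,3,0,0,0,0]]' 40
python3 -m inch '[[-0.1,0,0,0,0,0,0],[-0.1,0,0,0,0,0,0],[-0.1,0,0,0,0,0,0],[-0.1,0,0,0,0,0,0],[-0.1,-20,0,0,0,0,0],[-0.1,-50,0,0,0,0,0],[-0.1,-90,0,0,0,0,0],[-0.1,-135,0,0,0,0,0],[-0.1,-170,0,0,0,0,0],[-0.1,-170,0,0,0,0,0]]' 40
python3 - <<'E'
from h import *
snap('wrist','f.png')
togo(bench(0,28,69),down(PS))
E
```

```text
time: 8.45
eef_pos: [0.5376, 0.3948, 0.0715]
ee_rot: [1.825, 1.571, 0.374]
ft_force: [0.0, 0.8, -1.2]
width: 0.0274
time: 9.45
eef_pos: [0.5403, 0.3975, 0.2488]
ee_rot: [2.116, 1.559, 0.665]
ft_force: [0.8, 0.8, 1.0]
width: 0.0414
shift [174.7 -43.2 411.6] turn [-0.037 -0.004 -0.006]
```

View pics/f.png

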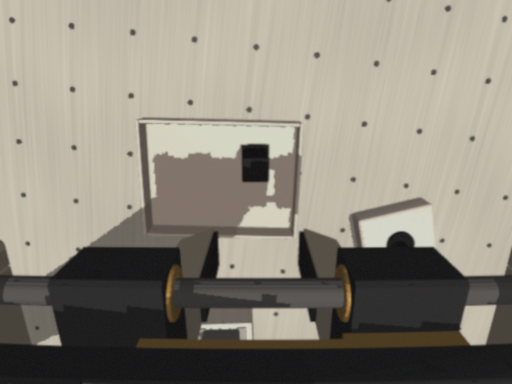

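Bung3 stands upright in the tray at (256,163). Next is bung2.

```bash
python3 -m inch '[[0.3,0,-5,30,0,0,0],[0.3,0,-10,75,0,0,0],[0.3,0,-14,120,0,0,0],[0.3,0,-18,165,-0.01,0,0],[0.3,0,-22,210,-0.02,0,0],[0.3,0,-27,255,-0.02,0,0],[0.3,0,-31,300,-0.03,0,0],[0.3,0,-36,345,-0.03,0,0],[0.3,0,-41,385,-0.037,0,0],[0.3,0,-43,411,-0.037,0,0],[0.3,0,-43,411,-0.037,0,0],[0.3,0,-43,411,-0.037,0,0]]' 40
python3 -c "
from h import *
togo(bench(0,28,69),down(PS))"
```

```text
time: 10.7
eef_pos: [0.543, -0.0186, 0.2402]
ee_rot: [-1.905, 1.569, 2.963]
ft_force: [0.6, 0.4, -0.9]
width: 0.0597
shift [171.2   4.   -1.2] turn [-0.002 -0.001  0.002]
```

```bash
python3 -m inch '[[0.3,40,4,-1,0,0,0],[0.3,80,4,-1,0,0,0],[0.3,110,4,-1,0,0,0],[0.3,130,4,-1,0,0,0],[0.3,145,4,-1,0,0,0],[0.3,157,4,-1,0,0,0],[0.3,166,4,-1,0,0,0],[0.3,171,4,-1,0,0,0],[0.3,171,4,-1,0,0,0],[0.3,171,4,-1,0,0,0]]' 40
python3 -m inch '[[-1,0,0,0,0,0,0],[-1,0,0,0,0,0,0],[-1,0,0,0,0,0,0],[-1,0,0,0,0,0,0],[-1,0,0,0,0,0,0],[-1,0,0,0,0,0,0]]' 40
python3 -m inch '[[-1,0,-5,0,0,0,0.08],[-1,0,-11,0,0,0,0.17],[-1,0,-16.5,0,0,0,0.26],[-1,0,-16.5,0,0,0,0.26],[-1,0,-16.5,0,0,0,0.26]]' 40
python3 -m inch '[[-1,1.4,5,0,0,0,-0.09],[-1,2.8,11,0,0,0,-0.17],[-1,4.2,15.9,0,0,0,-0.26],[-1,5.6,21,0,0,0,-0.35],[-1,7,26.5,0,0,0,-0.43],[-1,8.5,31.9,0,0,0,-0.52],[-1,8.5,31.9,0,0,0,-0.52],[-1,8.5,31.9,0,0,0,-0.52]]' 40
python3 -m inch '[[-1,1.4,-5,0,0,0,0.09],[-1,2.8,-11,0,0,0,0.17],[-1,4.2,-15.9,0,0,0,0.26],[-1,4.2,-15.9,0,0,0,0.26]]' 40
python3 -m inch '[[-1,-3,0,0,0,0,0],[-1,-6,0,0,0,0,0],[-1,-10,0,0,0,0,0],[-1,-10,0,0,0,0,0]]' 40
```

```text
time: 11.7
eef_pos: [0.5481, -0.0165, 0.0709]
ee_rot: [1.516, 1.57, 0.103]
ft_force: [-0.3, -0.4, 0.8]
width: 0.0595
time: 12.3
eef_pos: [0.5477, -0.0167, 0.0705]
ee_rot: [1.573, 1.571, 0.159]
ft_force: [0.3, 0.7, 1.5]
width: 0.0277
time: 12.8
eef_pos: [0.5308, -0.0194, 0.0705]
ee_rot: [1.572, 1.312, 0.157]
ft_force: [0.0, -0.9, -0.6]
width: 0.0273
time: 13.6
eef_pos: [0.5639, -0.0143, 0.0696]
ee_rot: [-1.567, 1.308, -2.98]
ft_force: [-1.2, -0.1, 1.4]
width: 0.0276
time: 14.0
eef_pos: [0.5479, -0.0176, 0.0735]
ee_rot: [1.42, 1.563, 0.005]
ft_force: [-2.7, 0.0, 14.3]
width: 0.0274
time: 14.4
eef_pos: [0.5481, -0.0165, 0.0805]
ee_rot: [1.37, 1.57, -0.043]
ft_force: [-0.9, -0.3, -0.4]
width: 0.0274
```

```bash
python3 -m inch '[[-1,-30,0,0,0,0,0],[-1,-75,0,0,0,0,0],[-1,-120,0,0,0,0,0],[-1,-160,0,0,0,0,0],[-1,-160,0,0,0,0,0]]' 40
python3 -c "
from h import *
togo(tray(-50,32,67),down(.12))"
```

```text
time: 14.9
eef_pos: [0.552, -0.0166, 0.2464]
ee_rot: [1.447, 1.56, 0.033]
ft_force: [1.2, -0.1, -0.5]
width: 0.0273
shift [ 178.4  -49.4 -409.1] turn [ 0.037  0.001 -0.011]
```

```bash
python3 -m inch '[[-1,0,0,-25,0,0,0],[-1,0,-4,-65,0,0,0],[-1,0,-8,-105,0.01,0,0],[-1,0,-13,-145,0.01,0,0],[-1,0,-18,-185,0.02,0,0],[-1,0,-23,-225,0.02,0,0],[-1,0,-29,-265,0.03,0,0],[-1,0,-35,-305,0.03,0,0],[-1,0,-41,-345,0.034,0,0],[-1,0,-47,-385,0.034,0,0],[-1,0,-49,-409,0.037,0,0],[-1,0,-49,-409,0.037,0,0]]' 40
python3 -c "
from h import *
togo(tray(-50,32,67),down(.12))"
```

```text
time: 16.1
eef_pos: [0.432, 0.3844, 0.2389]
ee_rot: [-2.154, 1.568, 2.685]
ft_force: [0.3, 0.5, -1.3]
width: 0.0272
shift [171.9   9.    6.1] turn [ 0.007 -0.002  0.003]
```

```bash
python3 -m inch '[[-1,35,9,6,0,0,0],[-1,75,9,6,0,0,0],[-1,110,9,6,0,0,0],[-1,135,9,6,0,0,0],[-1,152,9,6,0,0,0],[-1,164,9,6,0,0,0],[-1,171,9,6,0,0,0],[-1,171,9,6,0,0,0]]' 40
python3 -m inch '[[-0.1,0,0,0,0,0,0],[-0.1,0,0,0,0,0,0],[-0.1,0,0,0,0,0,0],[-0.1,0,0,0,0,0,0],[-0.1,-20,0,0,0,0,0],[-0.1,-50,0,0,0,0,0],[-0.1,-90,0,0,0,0,0],[-0.1,-135,0,0,0,0,0],[-0.1,-170,0,0,0,0,0],[-0.1,-170,0,0,0,0,0]]' 40
python3 - <<'E'
from h import *
togo(bench(0,-28,69),down(PS))
E
```

```text
time: 16.9
eef_pos: [0.4455, 0.375, 0.0694]
ee_rot: [2.212, 1.57, 0.761]
ft_force: [0.3, 0.2, -0.7]
width: 0.0273
time: 17.9
eef_pos: [0.4478, 0.3775, 0.2458]
ee_rot: [2.167, 1.56, 0.716]
ft_force: [0.6, -0.0, 0.6]
width: 0.0414
shift [174.4  51.2 460.2] turn [-0.037 -0.006 -0.009]
```

```bash
python3 -m inch '[[0.3,0,5,30,0,0,0],[0.3,0,10,75,0,0,0],[0.3,0,14,120,0,0,0],[0.3,0,18,165,-0.01,0,0],[0.3,0,23,210,-0.02,0,0],[0.3,0,28,255,-0.02,0,0],[0.3,0,33,300,-0.03,0,0],[0.3,0,38,345,-0.03,0,0],[0.3,0,44,390,-0.037,0,0],[0.3,0,49,430,-0.037,0,0],[0.3,0,51,460,-0.037,0,0],[0.3,0,51,460,-0.037,0,0]]' 40
python3 -c "
from h import *
togo(bench(0,-28,69),down(PS))"
```

```text
time: 19.1
eef_pos: [0.5504, -0.0822, 0.2388]
ee_rot: [-0.304, 1.568, -1.726]
ft_force: [-0.4, -0.5, -1.2]
width: 0.0596
shift [169.8   6.4  -9.9] turn [-0.008  0.003  0.001]
```

```bash
python3 -m inch '[[0.3,40,4,-5,0,0,0],[0.3,80,4,-5,0,0,0],[0.3,110,4,-5,0,0,0],[0.3,110,4,-5,0,0,0]]' 40
python3 -c "
from h import *
togo(bench(0,-28,69),down(PS))"
```

```text
time: 19.5
eef_pos: [0.5494, -0.0688, 0.1247]
ee_rot: [-1.838, 1.561, 3.032]
ft_force: [-0.1, -0.1, -0.2]
width: 0.0597
shift [55.6  5.7  4.2] turn [ 0.001 -0.003  0.009]
```

```bash
python3 -m inch '[[0.3,15,5,3,0,0,0],[0.3,30,5,3,0,0,0],[0.3,43,5,3,0,0,0],[0.3,52,5,3,0,0,0],[0.3,57,5,3,0,0,0],[0.3,57,5,3,0,0,0],[0.3,57,5,3,0,0,0]]' 40
python3 -c "
from h import *
togo(bench(0,-28,69),down(PS))"
python3 -m inch '[[-1,0,0,0,0,0,0],[-1,0,0,0,0,0,0],[-1,0,0,0,0,0,0],[-1,0,0,0,0,0,0],[-1,0,0,0,0,0,0],[-1,0,0,0,0,0,0]]' 40
python3 -m inch '[[-1,0,-5,0,0,0,0.08],[-1,0,-11,0,0,0,0.17],[-1,0,-16.5,0,0,0,0.26],[-1,0,-16.5,0,0,0,0.26],[-1,0,-16.5,0,0,0,0.26]]' 40
python3 -m inch '[[-1,1.4,5,0,0,0,-0.09],[-1,2.8,11,0,0,0,-0.17],[-1,4.2,15.9,0,0,0,-0.26],[-1,5.6,21,0,0,0,-0.35],[-1,7,26.5,0,0,0,-0.43],[-1,8.5,31.9,0,0,0,-0.52],[-1,8.5,31.9,0,0,0,-0.52],[-1,8.5,31.9,0,0,0,-0.52]]' 40
python3 -m inch '[[-1,1.4,-5,0,0,0,0.09],[-1,2.8,-11,0,0,0,0.17],[-1,4.2,-15.9,0,0,0,0.26],[-1,4.2,-15.9,0,0,0,0.26]]' 40
python3 -m inch '[[-1,-3,0,0,0,0,0],[-1,-6,0,0,0,0,0],[-1,-10,0,0,0,0,0],[-1,-10,0,0,0,0,0]]' 40
```

```text
time: 20.2
eef_pos: [0.5596, -0.0724, 0.0728]
ee_rot: [1.394, 1.57, -0.02]
ft_force: [0.5, -0.3, 1.0]
width: 0.0596
shift [ 3.8 -4.3 -1.2] turn [ 0.     0.    -0.001]
time: 20.8
eef_pos: [0.5591, -0.0724, 0.0724]
ee_rot: [-1.85, 1.571, 3.019]
ft_force: [-0.4, 0.1, 0.9]
width: 0.027
time: 21.3
eef_pos: [0.5431, -0.0752, 0.0728]
ee_rot: [1.572, 1.312, 0.158]
ft_force: [0.6, 1.1, 0.1]
width: 0.0272
time: 22.1
eef_pos: [0.5744, -0.0702, 0.0711]
ee_rot: [-1.564, 1.305, -2.977]
ft_force: [-2.6, -0.8, 0.4]
width: 0.0275
time: 22.5
eef_pos: [0.5572, -0.0732, 0.0728]
ee_rot: [1.253, 1.569, -0.163]
ft_force: [1.5, 0.0, -0.2]
width: 0.027
time: 22.9
eef_pos: [0.5606, -0.0722, 0.0829]
ee_rot: [1.053, 1.57, -0.36]
ft_force: [0.4, 0.9, -0.7]
width: 0.027
```

```bash
python3 -m inch '[[-1,-30,0,0,0,0,0],[-1,-75,0,0,0,0,0],[-1,-120,0,0,0,0,0],[-1,-158,0,0,0,0,0],[-1,-158,0,0,0,0,0]]' 40
python3 -c "
from h import *
togo(tray(50,-32,67),down(.12))
snap('wrist','g.png')"
```

```text
time: 23.4
eef_pos: [0.5637, -0.0728, 0.2467]
ee_rot: [1.333, 1.56, -0.081]
ft_force: [0.9, 0.6, -1.2]
width: 0.0273
shift [ 179.2   45.5 -399. ] turn [ 0.037  0.002 -0.011]
```

View pics/g.png

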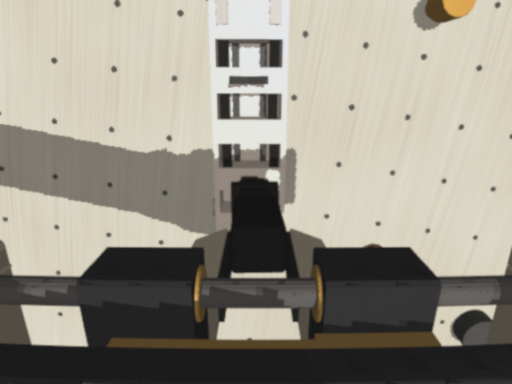

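Bung1 is in the gripper (tip near (255,185)) and the ports behind it at (248,52) and (248,105) are empty. I'll carry it to the tray.

```bash
python3 -m inch '[[-1,0,3,-20,0,0,0],[-1,0,8,-60,0,0,0],[-1,0,12,-100,0.01,0,0],[-1,0,16,-140,0.01,0,0],[-1,0,20,-180,0.02,0,0],[-1,0,25,-220,0.02,0,0],[-1,0,30,-260,0.03,0,0],[-1,0,35,-300,0.03,0,0],[-1,0,40,-340,0.034,0,0],[-1,0,45,-380,0.037,0,0],[-1,0,46,-399,0.037,0,0],[-1,0,46,-399,0.037,0,0]]' 40
python3 -m inch '[[-1,0,0,0,0,0,0]]' 40
python3 -c "
from h import *
togo(tray(50,-32,67),down(.12))"
```

```text
time: 24.65
eef_pos: [0.5396, 0.3329, 0.238]
ee_rot: [-1.706, 1.567, 3.133]
ft_force: [-0.2, 0.8, -1.3]
width: 0.0271
time: 24.75
eef_pos: [0.5418, 0.3277, 0.2386]
ee_rot: [-0.839, 1.567, -2.29]
ft_force: [-0.1, -0.6, -0.7]
width: 0.0276
shift [ 1.716e+02  6.800e+00 -1.000e-01] turn [0.    0.002 0.003]
```

```bash
python3 -m inch '[[-1,35,6,0,0,0,0],[-1,75,6,0,0,0,0],[-1,110,6,0,0,0,0],[-1,135,6,0,0,0,0],[-1,152,6,0,0,0,0],[-1,164,6,0,0,0,0],[-1,170,6,0,0,0,0],[-1,170,6,0,0,0,0]]' 40
python3 -m inch '[[-0.1,0,0,0,0,0,0],[-0.1,0,0,0,0,0,0],[-0.1,0,0,0,0,0,0],[-0.1,0,0,0,0,0,0],[-0.1,-20,0,0,0,0,0],[-0.1,-50,0,0,0,0,0],[-0.1,-90,0,0,0,0,0],[-0.1,-135,0,0,0,0,0],[-0.1,-170,0,0,0,0,0],[-0.1,-170,0,0,0,0,0]]' 40
python3 -c "
from h import *
togo(bench(0,-84,69),down(PS))"
```

```text
time: 25.55
eef_pos: [0.5492, 0.3287, 0.0708]
ee_rot: [1.36, 1.57, -0.092]
ft_force: [-0.6, -0.1, -0.6]
width: 0.0268
time: 26.55
eef_pos: [0.5516, 0.3319, 0.2474]
ee_rot: [2.023, 1.559, 0.573]
ft_force: [0.3, 0.5, 0.2]
width: 0.0412
shift [175.6 -44.6 458.2] turn [-0.037 -0.005 -0.011]
```

```bash
python3 -m inch '[[0.3,0,-5,30,0,0,0],[0.3,0,-9,75,0,0,0],[0.3,0,-13,120,0,0,0],[0.3,0,-17,165,-0.01,0,0],[0.3,0,-21,210,-0.02,0,0],[0.3,0,-25,255,-0.02,0,0],[0.3,0,-30,300,-0.03,0,0],[0.3,0,-35,345,-0.03,0,0],[0.3,0,-40,390,-0.037,0,0],[0.3,0,-44,430,-0.037,0,0],[0.3,0,-45,458,-0.037,0,0],[0.3,0,-45,458,-0.037,0,0]]' 40
python3 -m inch '[[0.3,40,4,0,0,0,0],[0.3,80,4,0,0,0,0],[0.3,110,4,0,0,0,0],[0.3,110,4,0,0,0,0],[0.3,110,4,0,0,0,0]]' 40
python3 -c "
from h import *
togo(bench(0,-84,69),down(PS))"
```

```text
time: 27.75
eef_pos: [0.5574, -0.1367, 0.2399]
ee_rot: [-0.369, 1.568, -1.79]
ft_force: [0.5, -0.6, 0.2]
width: 0.0597
time: 28.25
eef_pos: [0.5622, -0.1289, 0.1303]
ee_rot: [-2.128, 1.569, 2.743]
ft_force: [0.4, 0.2, -0.2]
width: 0.0598
shift [61.3  2.  -1.3] turn [ 0.001 -0.001  0.001]
```

```bash
python3 -m inch '[[0.3,15,1,-1,0,0,0],[0.3,30,1,-1,0,0,0],[0.3,45,1,-1,0,0,0],[0.3,55,1,-1,0,0,0],[0.3,61,1,-1,0,0,0],[0.3,61,1,-1,0,0,0],[0.3,61,1,-1,0,0,0]]' 40
python3 -c "
from h import *
togo(bench(0,-84,69),down(PS))"
python3 -m inch '[[-1,0,0,0,0,0,0],[-1,0,0,0,0,0,0],[-1,0,0,0,0,0,0],[-1,0,0,0,0,0,0],[-1,0,0,0,0,0,0],[-1,0,0,0,0,0,0]]' 40
python3 -m inch '[[-1,0,-5,0,0,0,0.08],[-1,0,-11,0,0,0,0.17],[-1,0,-16.5,0,0,0,0.26],[-1,0,-16.5,0,0,0,0.26],[-1,0,-16.5,0,0,0,0.26]]' 40
python3 -m inch '[[-1,1.4,5,0,0,0,-0.09],[-1,2.8,11,0,0,0,-0.17],[-1,4.2,15.9,0,0,0,-0.26],[-1,5.6,21,0,0,0,-0.35],[-1,7,26.5,0,0,0,-0.43],[-1,8.5,31.9,0,0,0,-0.52],[-1,8.5,31.9,0,0,0,-0.52],[-1,8.5,31.9,0,0,0,-0.52]]' 40
python3 -m inch '[[-1,1.4,-5,0,0,0,0.09],[-1,2.8,-11,0,0,0,0.17],[-1,4.2,-15.9,0,0,0,0.26],[-1,4.2,-15.9,0,0,0,0.26]]' 40
python3 -m inch '[[-1,-3,0,0,0,0,0],[-1,-6,0,0,0,0,0],[-1,-10,0,0,0,0,0],[-1,-10,0,0,0,0,0]]' 40
python3 -m inch '[[-1,-30,0,0,0,0,0],[-1,-75,0,0,0,0,0],[-1,-120,0,0,0,0,0],[-1,-160,0,0,0,0,0],[-1,-160,0,0,0,0,0]]' 40
python3 -c "
from h import *
togo(tray(-50,-32,67),down(.12))"
```

```text
time: 28.95
eef_pos: [0.5634, -0.1288, 0.0694]
ee_rot: [0.565, 1.571, -0.849]
ft_force: [-0.8, -0.9, 0.1]
width: 0.0594
shift [ 0.4  0.8 -1.5] turn [-0.  0. -0.]
time: 29.55
eef_pos: [0.5634, -0.1287, 0.0695]
ee_rot: [1.295, 1.57, -0.119]
ft_force: [0.5, -0.1, 0.0]
width: 0.0274
time: 30.05
eef_pos: [0.5463, -0.1316, 0.0695]
ee_rot: [1.572, 1.311, 0.157]
ft_force: [0.3, -0.6, -0.7]
width: 0.0272
time: 30.85
eef_pos: [0.5791, -0.127, 0.0696]
ee_rot: [-1.564, 1.306, -2.977]
ft_force: [-2.7, -0.7, 6.4]
width: 0.0273
time: 31.25
eef_pos: [0.5618, -0.1297, 0.0701]
ee_rot: [1.276, 1.569, -0.14]
ft_force: [1.2, 0.9, -0.1]
width: 0.0276
time: 31.65
eef_pos: [0.5644, -0.1285, 0.0796]
ee_rot: [-0.044, 1.57, -1.457]
ft_force: [-0.4, 0.1, -1.6]
width: 0.0276
time: 32.15
eef_pos: [0.5676, -0.1296, 0.246]
ee_rot: [1.236, 1.56, -0.178]
ft_force: [-0.0, 0.0, -0.9]
width: 0.0277
shift [ 176.8  -49.4 -459.5] turn [ 0.037  0.003 -0.01 ]
```

```bash
python3 -m inch '[[-1,0,0,-20,0,0,0],[-1,0,-4,-65,0,0,0],[-1,0,-8,-110,0.01,0,0],[-1,0,-13,-155,0.01,0,0],[-1,0,-18,-200,0.02,0,0],[-1,0,-23,-245,0.02,0,0],[-1,0,-28,-290,0.03,0,0],[-1,0,-34,-335,0.03,0,0],[-1,0,-40,-380,0.034,0,0],[-1,0,-46,-425,0.034,0,0],[-1,0,-49,-459,0.037,0,0],[-1,0,-49,-459,0.037,0,0]]' 40
python3 -m inch '[[-1,0,0,0,0,0,0],[-1,0,0,0,0,0,0]]' 40
python3 -c "
from h import *
togo(tray(-50,-32,67),down(.12))"
```

```text
time: 33.35
eef_pos: [0.4397, 0.3235, 0.2386]
ee_rot: [-2.455, 1.567, 2.387]
ft_force: [-0.0, -0.1, -1.2]
width: 0.0275
time: 33.55
eef_pos: [0.4436, 0.3155, 0.2387]
ee_rot: [-0.571, 1.569, -2.023]
ft_force: [-0.1, -0.6, -0.7]
width: 0.0274
shift [171.7   5.6  -0.4] turn [-0.001  0.001  0.001]
```

```bash
python3 -m inch '[[-1,35,5,0,0,0,0],[-1,75,5,0,0,0,0],[-1,110,5,0,0,0,0],[-1,135,5,0,0,0,0],[-1,152,5,0,0,0,0],[-1,164,5,0,0,0,0],[-1,170,5,0,0,0,0],[-1,170,5,0,0,0,0]]' 40
python3 -m inch '[[-0.1,0,0,0,0,0,0],[-0.1,0,0,0,0,0,0],[-0.1,0,0,0,0,0,0],[-0.1,0,0,0,0,0,0],[-0.1,-20,0,0,0,0,0],[-0.1,-50,0,0,0,0,0],[-0.1,-90,0,0,0,0,0],[-0.1,-135,0,0,0,0,0],[-0.1,-170,0,0,0,0,0],[-0.1,-170,0,0,0,0,0]]' 40
python3 - <<'E'
from h import *
snap('wrist','w.png'); snap('top','t.png')
w=cv2.imread('pics/w.png'); t=cv2.resize(cv2.imread('pics/t.png')[170:270,340:400],None,fx=3.84,fy=3.84,interpolation=cv2.INTER_CUBIC)
cv2.imwrite('pics/i.png',np.hstack([w,t]))
E
```

```text
time: 34.35
eef_pos: [0.4483, 0.3167, 0.069]
ee_rot: [-0.796, 1.57, -2.247]
ft_force: [-0.0, -0.4, -0.9]
width: 0.0274
time: 35.35
eef_pos: [0.4511, 0.3201, 0.2457]
ee_rot: [2.085, 1.56, 0.634]
ft_force: [0.5, -0.0, -0.1]
width: 0.0411
```

View pics/i.png

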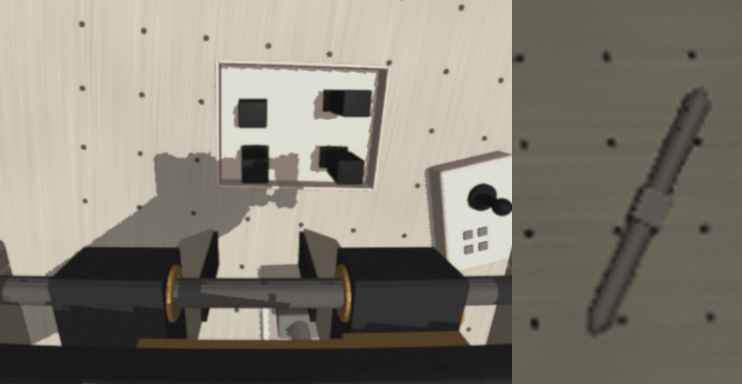

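All four bungs stand in the tray at (252,112), (347,103), (255,165) and (340,165). The rod has been knocked about 12 px toward −y; its tips in the top view are now near (389,193) and (362,257).

Run:
```python
from h import *
C=cam('top')
uv=np.array([[340+(702-512+.5)/3.84-.5,170+90/3.84-.4],[340+(598-512+.5)/3.84-.5,170+333/3.84-.4]])
r=unproj(C,uv,.013); m=r.mean(0); d=r[0]-r[1]; a=np.arctan2(d[1],d[0]); print(r.round(4),m,np.linalg.norm(d),a, state()['qpos'].round(2))
togo([m[0],m[1],.2],down(a+np.pi/2))
```

```text
[[ 0.5644 -0.4522  0.013 ]
 [ 0.3622 -0.3498  0.013 ]] [ 0.46330271 -0.40100144  0.013     ] 0.2265803336612126 -0.4686011788272818 [-0.55  0.25 -0.14  1.77  0.04  1.13 -0.58]
shift [ 39.5 -71.5 715.6] turn [-0.982  0.    -0.003]
```

```bash
python3 -m inch '[[0.3,0,-3,30,0,0,0],[0.3,0,-7,70,0,0,0],[0.3,0,-11,110,0,0,0],[0.3,0,-15,150,0,0,0],[0.3,0,-19,190,0,0,0],[0.3,0,-23,235,0,0,0],[0.3,0,-28,280,0,0,0],[0.3,0,-32,325,0,0,0],[0.3,0,-37,370,0,0,0],[0.3,0,-41,415,0,0,0],[0.3,0,-46,460,0,0,0],[0.3,0,-50,500,0,0,0]]' 40
python3 - <<'E'
from h import *
print(state()['qpos'].round(2)); togo([.4633,-.401,.23],down(1.102))
E
```

```text
time: 36.65
eef_pos: [0.4566, -0.1868, 0.2377]
ee_rot: [-1.776, 1.568, 3.056]
ft_force: [0.5, 0.1, -0.7]
width: 0.0602
[ 0.08  0.15  0.28  1.9  -0.04  1.1   0.5 ]
shift [  7.6 -18.7 213.5] turn [-0.983 -0.002  0.002]
```

```bash
python3 -m inch '[[0.3,0,-3,25,-0.1,0,0],[0.3,0,-6,50,-0.2,0,0],[0.3,0,-9,80,-0.3,0,0],[0.3,0,-12,110,-0.4,0,0],[0.3,0,-15,140,-0.5,0,0],[0.3,0,-17,170,-0.6,0,0],[0.3,0,-19,195,-0.7,0,0],[0.3,0,-19,213,-0.8,0,0],[0.3,0,-19,213,-0.9,0,0],[0.3,0,-19,213,-0.983,0,0],[0.3,0,-19,213,-0.983,0,0],[0.3,0,-19,213,-0.983,0,0]]' 40
python3 - <<'E'
from h import *
im=snap('wrist','j.png'); C=cam('wrist'); np.savez('j.npz',K=C[0],k=C[1],T=C[2]); print(state()['qpos'].round(2)); togo([.4633,-.401,.1],down(1.102))
E
```

```text
time: 37.85
eef_pos: [0.4642, -0.398, 0.2378]
ee_rot: [2.992, 1.568, 2.522]
ft_force: [-1.4, 0.1, -0.7]
width: 0.0596
[ 0.47  0.37  0.25  1.62 -0.1   1.16  1.85]
shift [138.2  -3.2   0.6] turn [-0.001 -0.002 -0.   ]
```

View pics/j.png

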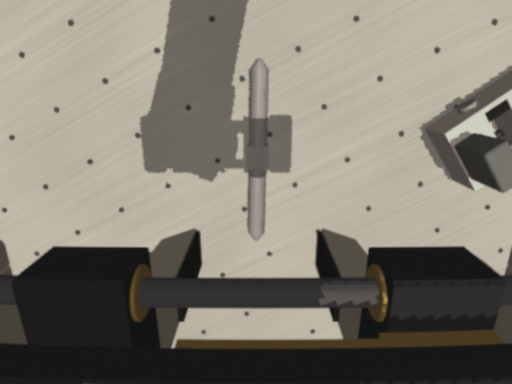

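The rod is in full view with tips at about (259,58) and (257,240), and the hub is near (257,147).

Run:
```python
from h import *
C=cam('wrist')
r=unproj(C,[(259.5,58),(257,240)],.013); m=r.mean(0); d=r[1]-r[0]; a=np.arctan2(d[1],d[0]); print(r.round(4),m,np.linalg.norm(d),a)
togo([m[0],m[1],.1],down(a+np.pi/2))
```

```text
[[ 0.3653 -0.3457  0.013 ]
 [ 0.5687 -0.4523  0.013 ]] [ 0.46697538 -0.39897273  0.013     ] 0.22965273746586123 -0.48288855763619276
shift [138.2   0.3   3. ] turn [ 0.013 -0.002 -0.   ]
```

```bash
python3 -m inch '[[0.3,40,0,3,0.013,0,0],[0.3,85,0,3,0.013,0,0],[0.3,130,0,3,0.013,0,0],[0.3,165,0,3,0.013,0,0],[0.3,190,0,3,0.013,0,0],[0.3,205,0,3,0.013,0,0],[0.3,205,0,3,0.013,0,0],[0.3,205,0,3,0.013,0,0]]' 40
python3 -c "
from h import *
togo([.467,-.399,.004],down(-.483+np.pi/2))"
```

```text
time: 38.7
eef_pos: [0.4682, -0.4003, 0.0351]
ee_rot: [-0.335, 1.57, -0.816]
ft_force: [0.6, 0.1, 0.6]
width: 0.0595
shift [31.1  0.6 -1.7] turn [0.002 0.001 0.   ]
```

```bash
python3 -m inch '[[0.3,12,1,-1,0,0,0],[0.3,22,1,-1,0,0,0],[0.3,28,1,-1,0,0,0],[0.3,31,1,-1,0,0,0],[0.3,31,1,-1,0,0,0],[0.3,31,1,-1,0,0,0]]' 40
python3 -m inch '[[-1,0,0,0,0,0,0],[-1,0,0,0,0,0,0],[-1,0,0,0,0,0,0],[-1,0,0,0,0,0,0],[-1,0,0,0,0,0,0],[-1,0,0,0,0,0,0]]' 50
python3 -m inch '[[-1,-15,0,0,0,0,0],[-1,-50,0,0,0,0,0],[-1,-95,0,0,0,0,0],[-1,-140,0,0,0,0,0],[-1,-185,0,0,0,0,0],[-1,-185,0,0,0,0,0],[-1,-185,0,0,0,0,0]]' 50
python3 -c "
from h import *
togo(bench(0,16,200),down(PS));print(state()['moment'])"
```

```text
time: 39.3
eef_pos: [0.4673, -0.3987, 0.0034]
ee_rot: [-0.62, 1.571, -1.101]
ft_force: [0.4, -0.0, -0.4]
width: 0.0597
time: 39.9
eef_pos: [0.4672, -0.3985, 0.0034]
ee_rot: [2.441, 1.571, 1.96]
ft_force: [0.9, 0.2, 0.6]
width: 0.0164
time: 40.6
eef_pos: [0.4681, -0.3993, 0.1911]
ee_rot: [-0.091, 1.566, -0.572]
ft_force: [-0.2, -0.2, -0.2]
width: 0.0001
shift [  -9.5  365.8 -100.4] turn [ 0.933  0.004 -0.002]
[-0.00307864  0.03102466  0.02508305]
```

The gripper closed on nothing (width 0), so I'll look again.

```bash
python3 -c "
from h import *
snap('wrist','k.png'); snap('top','k2.png')
w=cv2.imread('pics/k.png'); t=cv2.resize(cv2.imread('pics/k2.png')[160:280,320:410],None,fx=3.2,fy=3.2,interpolation=cv2.INTER_CUBIC)
cv2.imwrite('pics/k3.png',np.hstack([w,t]))"
```

```text
(no output)
```

View pics/k3.png

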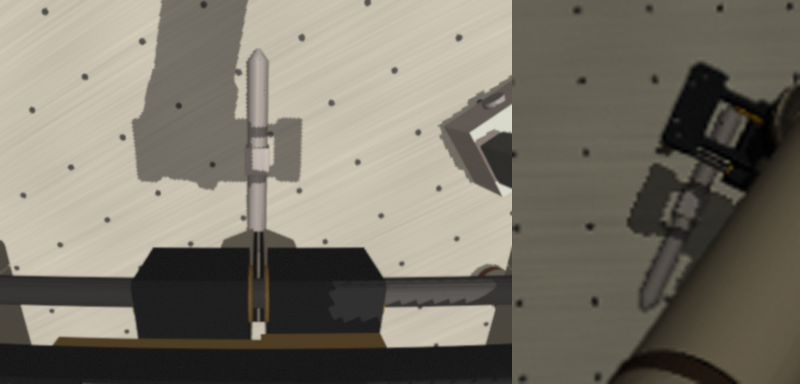

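Run:
```python
from h import *
C=cam('wrist')
r=unproj(C,[(258,48)],.013); h=unproj(C,[(259,158)],.018); d=h-r; print(r,h,np.linalg.norm(d),np.arctan2(d[0,1],d[0,0]))
p,R=pose(); print(p, 'tool tip px',proj(C,p[None]), 'proj rod tips if unmoved',proj(C,np.array([[.3653,-.3457,.013],[.5687,-.4523,.013],[.467,-.399,.013]])))
togo([h[0,0],h[0,1],.004])
w=cv2.imread('pics/k.png')[30:260,160:360]; cv2.imwrite('pics/k4.png',cv2.resize(w,None,fx=2.6,fy=2.6,interpolation=cv2.INTER_CUBIC))
```

```text
[[ 0.36235441 -0.34334811  0.013     ]] [[ 0.46188582 -0.39400336  0.018     ]] 0.11179201814535333 -0.47077196089164725
[ 0.46658809 -0.39792966  0.18792362] tool tip px [[257.27559367 225.46936058]] proj rod tips if unmoved [[257.28143646  51.89133154]
 [256.97086031 256.720009  ]
 [257.10735996 163.18620576]]
shift [183.9   1.2  -5.8] turn [0. 0. 0.]
```

View pics/k4.png

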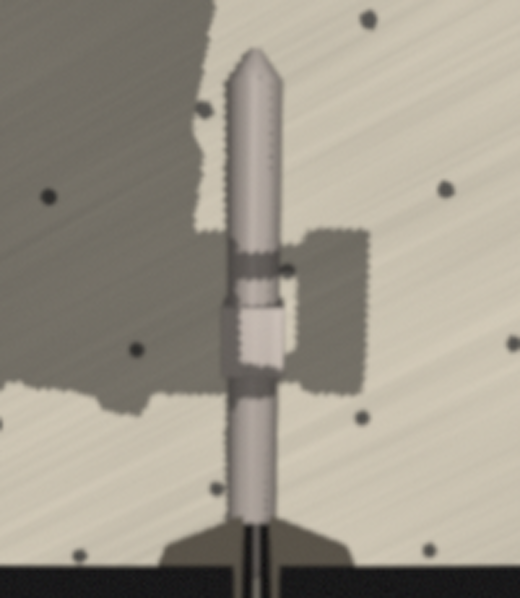

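```bash
python3 -m inch '[[0.3,0,0,0,0,0,0],[0.3,40,1,-2,0,0,0],[0.3,85,1,-2,0,0,0],[0.3,125,1,-2,0,0,0],[0.3,150,1,-2,0,0,0],[0.3,165,1,-2,0,0,0],[0.3,175,1,-2,0,0,0],[0.3,181,1,-2,0,0,0],[0.3,184,1,-2,0,0,0],[0.3,184,1,-2,0,0,0],[0.3,184,1,-2,0,0,0]]' 40
python3 -c "
from h import *
togo([.465,-.397,.004],down(-.478+np.pi/2))"
for i in 1 2 3 4 5 6; do echo; done | head -0
python3 -m inch '[[-0.2,0,0,0,0,0,0],[-0.2,0,0,0,0,0,0],[-0.2,0,0,0,0,0,0]]' 20
python3 -m inch '[[-0.3,0,0,0,0,0,0],[-0.4,0,0,0,0,0,0],[-0.45,0,0,0,0,0,0],[-0.45,0,0,0,0,0,0]]' 20
python3 -m inch '[[-0.55,0,0,0,0,0,0],[-0.55,0,0,0,0,0,0]]' 20
```

```text
time: 41.8
eef_pos: [0.4666, -0.3973, 0.0054]
ee_rot: [-0.133, 1.569, -0.613]
ft_force: [0.1, -0.5, 1.4]
width: 0.0597
shift [ 1.4 -0.5 -1.6] turn [-0.003  0.002  0.   ]
time: 42.1
eef_pos: [0.4662, -0.3969, 0.0048]
ee_rot: [-0.078, 1.57, -0.559]
ft_force: [-0.5, 0.3, 0.1]
width: 0.0404
time: 42.5
eef_pos: [0.4659, -0.3967, 0.0043]
ee_rot: [2.816, 1.571, 2.336]
ft_force: [0.7, -0.6, -0.3]
width: 0.0254
time: 42.7
eef_pos: [0.4659, -0.3967, 0.0043]
ee_rot: [-3.115, 1.571, 2.688]
ft_force: [-0.7, -0.8, -0.5]
width: 0.021
```

```bash
python3 -m inch '[[-0.55,0,0,0,0,0,0]]' 20; python3 -c "
from h import *
snap('wrist','l.png'); snap('scene','l2.png'); snap('top','l3.png')
w=cv2.imread('pics/l.png'); t=cv2.resize(cv2.imread('pics/l2.png')[140:240,90:180],(288,320),interpolation=cv2.INTER_CUBIC)
t2=np.zeros((384,288,3),np.uint8); t2[:320]=t
cv2.imwrite('pics/l4.png',np.hstack([w,t2]))"
```

```text
time: 42.8
eef_pos: [0.4659, -0.3967, 0.0043]
ee_rot: [2.868, 1.571, 2.387]
ft_force: [0.6, -0.3, 0.5]
width: 0.0209
```

View pics/l4.png

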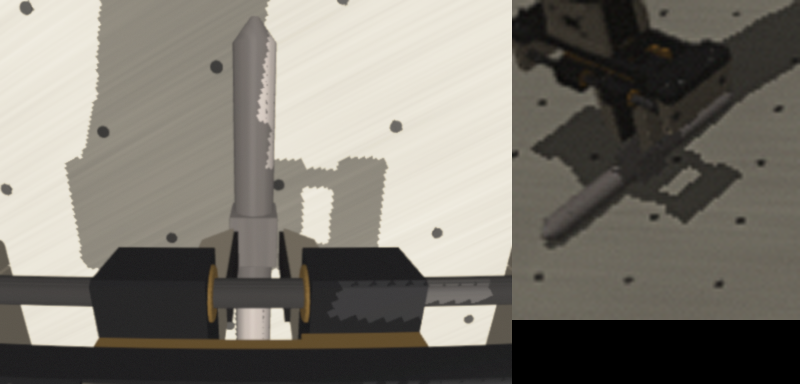

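Run:
```python
from h import *
C=cam('wrist'); p,R=pose()
print('hub top face corners', unproj(C,[(232,217),(278,217)],.026), 'tip',unproj(C,[(254,16)],.013))
for g in (p+[0,0,.009],p,p+R[:,0]*-.0188): print(proj(C,g[None]))
h=unproj(C,[(232,217),(278,217)],.026).mean(0)
print('hub far face in tool z (mm)',R.T@(h-p)*1000, R.T@(unproj(C,[(254,16)],.013)[0]-p)*1000)
```

```text
hub top face corners [[ 0.44717824 -0.40198418  0.026     ]
 [ 0.45841275 -0.38040122  0.026     ]] tip [[ 0.364547   -0.34560102  0.013     ]]
[[257.21802023 231.65350474]]
[[257.27470183 225.47099159]]
[[257.15066936 239.03416806]]
hub far face in tool z (mm) [-21.65239014  -1.11978423 -14.15977609] [  -8.64753105   -1.51122026 -113.4881041 ]
```

```bash
python3 -c "
import cv2,numpy as np
w=cv2.imread('pics/l.png')[195:345,195:320]; a=cv2.resize(w,None,fx=3.6,fy=3.6,interpolation=cv2.INTER_CUBIC)
t=cv2.imread('pics/l2.png')[160:220,95:150]; b=cv2.resize(t,(350,382),interpolation=cv2.INTER_CUBIC)
o=np.zeros((540,800,3),np.uint8); o[:,:450]=a; o[:382,450:]=np.clip(b*1.8,0,255)
cv2.imwrite('pics/l5.png',o)"
```

```text
(no output)
```

View pics/l5.png

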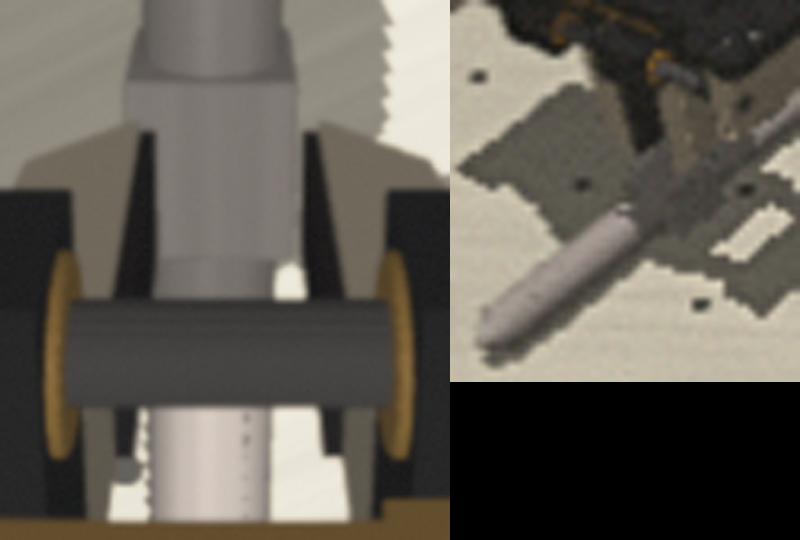

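```bash
python3 -m inch '[[-0.65,0,0,0,0,0,0],[-0.65,0,0,0,0,0,0],[-0.65,0,0,0,0,0,0]]' 20
python3 -c "
from h import *
snap('wrist','m.png')"
python3 -m inch '[[-0.65,-10,0,0,0,0,0],[-0.65,-20,0,0,0,0,0],[-0.65,-20,0,0,0,0,0]]' 20
python3 -c "
from h import *
snap('wrist','m2.png')
a=cv2.imread('pics/m.png')[0:345,140:370]; b=cv2.imread('pics/m2.png')[0:345,140:370]; c=cv2.imread('pics/l.png')[0:345,140:370]
cv2.imwrite('pics/m3.png',cv2.resize(np.hstack([c,a,b]),None,fx=1.15,fy=1.15,interpolation=cv2.INTER_CUBIC))"
```

```text
time: 43.25
eef_pos: [0.4659, -0.3968, 0.0044]
ee_rot: [-1.098, 1.571, -1.579]
ft_force: [-0.6, 0.3, -0.6]
width: 0.0161
time: 43.6
eef_pos: [0.4673, -0.398, 0.0266]
ee_rot: [-0.183, 1.567, -0.664]
ft_force: [-0.6, -0.3, -0.2]
width: 0.0162
```

View pics/m3.png

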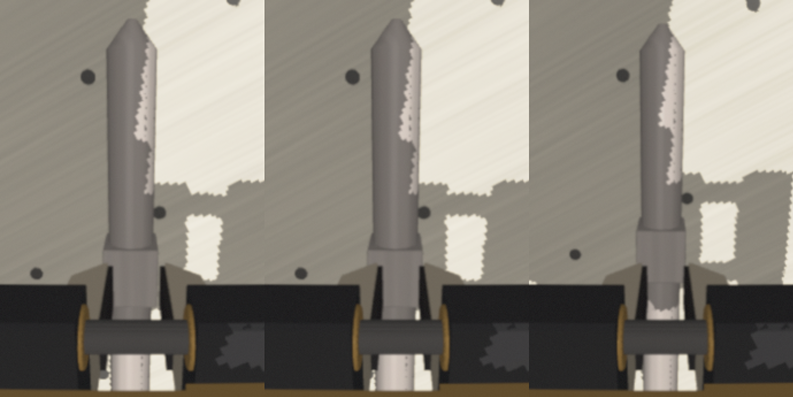

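The pictures show the visible fingertips roughly 28 mm behind the reported TCP. They therefore closed above the hub. I'll go lower in small steps and watch the force.

```bash
python3 -m inch '[[0.3,0,0,0,0,0,0],[0.3,0,0,0,0,0,0],[0.3,10,0,0,0,0,0],[0.3,18,0,0,0,0,0],[0.3,22,0,0,0,0,0],[0.3,22,0,0,0,0,0]]' 40
python3 -m inch '[[0.3,2,0,0,0,0,0],[0.3,4,0,0,0,0,0],[0.3,6,0,0,0,0,0],[0.3,6,0,0,0,0,0]]'
python3 -m inch '[[0.3,2,0,0,0,0,0],[0.3,4,0,0,0,0,0],[0.3,6,0,0,0,0,0],[0.3,6,0,0,0,0,0]]'
python3 -c "
from h import *
togo([.4652,-.3968,-.012])"
```

```text
time: 44.25
eef_pos: [0.4649, -0.396, 0.0009]
ee_rot: [2.99, 1.568, 2.509]
ft_force: [-0.0, 0.6, 0.9]
width: 0.0578
time: 44.65
eef_pos: [0.4658, -0.3966, -0.0038]
ee_rot: [2.816, 1.571, 2.335]
ft_force: [0.2, 0.4, -0.1]
width: 0.0597
time: 45.05
eef_pos: [0.4657, -0.3965, -0.01]
ee_rot: [2.905, 1.57, 2.424]
ft_force: [0.1, -0.5, 0.1]
width: 0.0595
shift [ 2.  -0.5 -0.3] turn [0. 0. 0.]
```

```bash
python3 -m inch '[[0.3,2,0,0,0,0,0],[0.3,4,0,0,0,0,0],[0.3,6,0,0,0,0,0],[0.3,6,0,0,0,0,0]]'
python3 -m inch '[[0.3,1,0,0,0,0,0],[0.3,2,0,0,0,0,0],[0.3,3,0,0,0,0,0],[0.3,3,0,0,0,0,0]]'
python3 -m inch '[[-1,0,0,0,0,0,0],[-1,0,0,0,0,0,0],[-1,0,0,0,0,0,0],[-1,0,0,0,0,0,0],[-1,0,0,0,0,0,0],[-1,0,0,0,0,0,0]]' 45
```

```text
time: 45.45
eef_pos: [0.4656, -0.3966, -0.016]
ee_rot: [2.982, 1.57, 2.501]
ft_force: [-0.4, 0.1, -0.3]
width: 0.0598
time: 45.85
eef_pos: [0.4658, -0.3967, -0.0188]
ee_rot: [2.871, 1.571, 2.39]
ft_force: [-0.1, 0.5, -0.0]
width: 0.0597
time: 46.45
eef_pos: [0.4657, -0.3973, -0.0186]
ee_rot: [-1.104, 1.57, -1.586]
ft_force: [0.2, -2.4, 0.3]
width: 0.0255
```

Hub gripped (25.5 mm). Lifting.

```bash
python3 -m inch '[[-1,-10,0,0,0,0,0],[-1,-40,0,0,0,0,0],[-1,-80,0,0,0,0,0],[-1,-120,0,0,0,0,0],[-1,-160,0,0,0,0,0],[-1,-195,0,0,0,0,0],[-1,-195,0,0,0,0,0],[-1,-195,0,0,0,0,0]]' 45
python3 -c "
from h import *
togo(bench(0,16,170),down(PS))"
```

```text
time: 47.25
eef_pos: [0.466, -0.3963, 0.1769]
ee_rot: [0.48, 1.57, -0.001]
ft_force: [-0.3, 0.3, -4.9]
width: 0.0254
shift [  7.  364.2 -97. ] turn [ 0.933  0.001 -0.001]
```

```bash
python3 -m inch '[[-1,0,15,-4,0.04,0,0],[-1,0,45,-12,0.12,0,0],[-1,0,80,-21,0.2,0,0],[-1,0,115,-31,0.3,0,0],[-1,0,150,-40,0.4,0,0],[-1,0,185,-49,0.5,0,0],[-1,0,220,-59,0.6,0,0],[-1,0,255,-68,0.7,0,0],[-1,0,290,-77,0.78,0,0],[-1,0,320,-85,0.85,0,0],[-1,0,345,-92,0.9,0,0],[-1,0,364,-97,0.933,0,0]]' 45
python3 -m inch '[[-1,0,0,0,0,0,0],[-1,0,0,0,0,0,0],[-1,0,0,0,0,0,0],[-1,0,0,0,0,0,0]]' 45
python3 -c "
from h import *
togo(bench(0,16,60),down(PS)); snap('wrist','n.png'); snap('scene','n2.png'); snap('top','n3.png')
a=cv2.imread('pics/n.png'); b=cv2.imread('pics/n2.png')[150:240,170:350]; b=cv2.resize(b,None,fx=2.8,fy=2.8,interpolation=cv2.INTER_CUBIC)[:,:504]
o=np.zeros((590,770,3),np.uint8); o[:384,:512]=a; 
o[384:384+206,:504]=b[20:226]
c=cv2.imread('pics/n3.png')[170:232,190:325]; c=cv2.resize(c,None,fx=4,fy=4,interpolation=cv2.INTER_CUBIC); c=cv2.rotate(c,cv2.ROTATE_90_CLOCKWISE); o[:540,514:514+248]=c
cv2.imwrite('pics/n4.png',o)"
```

```text
time: 48.45
eef_pos: [0.5461, -0.0263, 0.1737]
ee_rot: [-1.849, 1.565, 3.022]
ft_force: [0.0, -0.4, -3.6]
width: 0.0256
time: 48.85
eef_pos: [0.5475, -0.0306, 0.1758]
ee_rot: [-1.36, 1.569, -2.776]
ft_force: [-0.3, 0.4, -3.9]
width: 0.0254
shift [115.8   1.3  -2. ] turn [-0.002  0.     0.001]
```

View pics/n4.png

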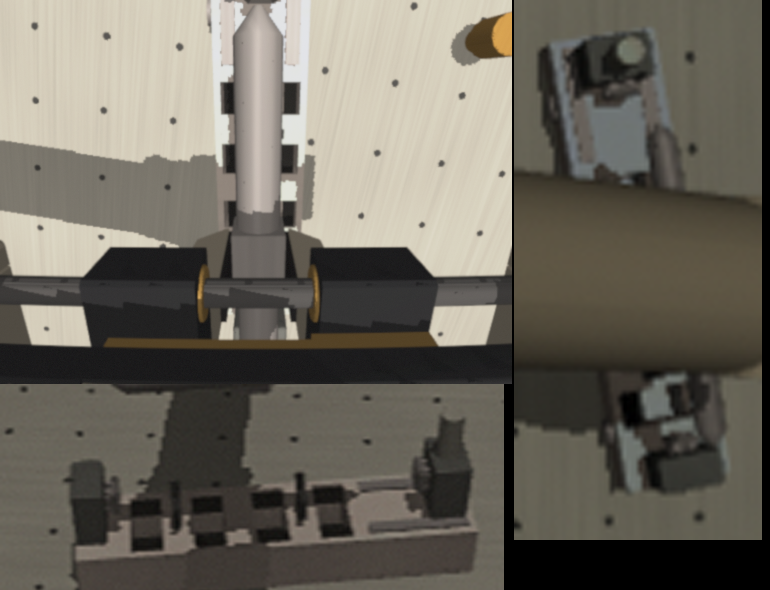

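The rod is held along the bench with its tip at (259,3), centred over the ports. The port openings span columns 221–299 at row 98. I've used all my picture views, so I'll go by numbers from here.

Run:
```python
from h import *
C=cam('wrist'); p,R=pose()
for y in (98.5,84,69.5): print(y,[proj(C,bench(x,y,50)[None])[0].round(1) for x in (-36,36)])
t=unproj(C,[(259,3)],p[2]+.0316)[0]; print('tip tool',(R.T@(t-p)*1000).round(1))
c,s=np.cos(PS),np.sin(PS); d=t[:2]-[BX,BY]; print('tip bench',d@[c,s]*1000,d@[-s,c]*1000)
im=cv2.cvtColor(cv2.imread('pics/n.png'),cv2.COLOR_BGR2GRAY)
for r in (98,104): print(r, im[r,205:318].tolist())
```

```text
98.5 [array([218.2,  82.4]), array([298.9,  82.3])]
84 [array([218.7,  99. ]), array([298.4,  99. ])]
69.5 [array([219.2, 115.3]), array([297.9, 115.3])]
tip tool [ -31.6    0.5 -114.7]
tip bench 0.17958265712317106 129.2378010746191
98 [204, 205, 207, 207, 206, 206, 207, 209, 215, 224, 227, 227, 227, 226, 219, 185, 125, 95, 81, 55, 44, 41, 36, 28, 27, 26, 24, 31, 50, 73, 93, 108, 115, 121, 126, 130, 135, 140, 145, 150, 153, 156, 158, 160, 164, 167, 172, 176, 183, 188, 193, 196, 198, 197, 194, 190, 187, 183, 183, 181, 181, 180, 177, 176, 174, 174, 171, 167, 162, 157, 150, 144, 142, 137, 134, 125, 113, 114, 102, 65, 43, 42, 42, 40, 41, 41, 41, 42, 42, 41, 46, 63, 78, 90, 132, 194, 223, 228, 228, 227, 227, 221, 214, 207, 207, 205, 206, 206, 206, 205, 205, 205, 206]
104 [204, 205, 207, 206, 207, 207, 207, 210, 214, 223, 226, 227, 227, 227, 224, 204, 136, 96, 83, 61, 46, 38, 38, 37, 29, 28, 26, 30, 44, 69, 90, 105, 114, 120, 125, 131, 135, 138, 141, 149, 152, 155, 158, 161, 164, 166, 171, 176, 182, 188, 193, 196, 197, 197, 195, 190, 186, 183, 181, 181, 180, 180, 177, 176, 174, 173, 170, 167, 161, 156, 151, 145, 141, 137, 133, 124, 112, 113, 101, 63, 42, 41, 43, 41, 42, 42, 42, 42, 43, 43, 50, 67, 82, 97, 145, 200, 223, 227, 227, 227, 225, 220, 212, 207, 205, 206, 206, 206, 206, 205, 207, 207, 207]
```

```bash
python3 -m inch '[[-1,25,2,-2,0,0,0],[-1,55,2,-2,0,0,0],[-1,80,2,-2,0,0,0],[-1,98,2,-2,0,0,0],[-1,108,2,-2,0,0,0],[-1,113,2,-2,0,0,0],[-1,116,2,-2,0,0,0],[-1,116,2,-2,0,0,0],[-1,116,2,-2,0,0,0]]' 45
python3 -m inch '[[-1,1,0,0,0,0,0],[-1,2,0,0,0,0,0],[-1,3,0,0,0,0,0],[-1,3,0,0,0,0,0]]' 45
python3 -c "
from h import *
togo(bench(1.3,17,52.4),down(PS))"
```

```text
time: 49.9
eef_pos: [0.5507, -0.0269, 0.0612]
ee_rot: [1.483, 1.569, 0.069]
ft_force: [0.4, 0.1, -3.9]
width: 0.0254
time: 50.3
eef_pos: [0.5498, -0.0268, 0.0573]
ee_rot: [-1.855, 1.571, 3.015]
ft_force: [0.2, -0.1, -4.0]
width: 0.0257
shift [ 4.9 -0.4  0.4] turn [ 0. -0.  0.]
```

```bash
python3 -m inch '[[-1,1,0,0,0,0,0],[-1,2,0,0,0,0,0],[-1,2,0,0,0,0,0]]' 45
python3 -m inch '[[-1,1,0,0,0,0,0],[-1,2,0,0,0,0,0],[-1,2,0,0,0,0,0]]' 45
python3 -m inch '[[-1,0.5,0,0,0,0,0],[-1,1,0,0,0,0,0],[-1,1,0,0,0,0,0]]' 45
```

```text
time: 50.6
eef_pos: [0.5497, -0.0268, 0.0552]
ee_rot: [-1.792, 1.57, 3.077]
ft_force: [-0.4, -0.1, -3.7]
width: 0.0252
time: 50.9
eef_pos: [0.5498, -0.0269, 0.0536]
ee_rot: [-2.295, 1.571, 2.574]
ft_force: [-0.6, -0.9, -0.0]
width: 0.0255
time: 51.2
eef_pos: [0.5498, -0.0269, 0.0534]
ee_rot: [3.093, 1.57, 1.679]
ft_force: [-5.0, 0.7, 8.4]
width: 0.0258
```

```bash
python3 -m inch '[[-0.1,0,0,0,0,0,0],[-0.1,0,0,0,0,0,0],[-0.1,0,0,0,0,0,0],[-0.1,0,0,0,0,0,0],[-0.1,-10,0,0,0,0,0],[-0.1,-30,0,0,0,0,0],[-0.1,-70,0,0,0,0,0],[-0.1,-115,0,0,0,0,0],[-0.1,-120,0,0,0,0,0],[-0.1,-120,0,0,0,0,0]]' 45
python3 - <<'E'
from h import *
im=snap('wrist','o.png'); C=cam('wrist'); p,R=pose(); print(p)
g=cv2.cvtColor(im,cv2.COLOR_RGB2GRAY)
# predicted tip & rod edges
for y in (131,110,80): print(y,[proj(C,bench(x,y,84)[None])[0].round(1) for x in (-11,0,11)])
for y in (110,80):
    r=int(proj(C,bench(0,y,84)[None])[0][1]+.5); print(r,[f'{c}:{g[r,c]}' for c in range(225,300,2)])
# post top
print('tail post top at 0,10mm',[proj(C,bench(0,194-t,152)[None])[0].round(1) for t in (0,10)])
u=int(proj(C,bench(0,131,84)[None])[0][0]+.5); print('col',u,[f'{r}:{g[r,u]}' for r in range(0,110,2)])
E
```

```text
time: 52.2
eef_pos: [0.5516, -0.0268, 0.1749]
ee_rot: [1.517, 1.566, 0.103]
ft_force: [-0.3, 0.2, -0.4]
width: 0.0412
[ 0.55010368 -0.02671366  0.1730174 ]
131 [array([240.8,  41.7]), array([255.2,  41.7]), array([269.6,  41.7])]
110 [array([241.1,  70.4]), array([255.2,  70.4]), array([269.3,  70.4])]
80 [array([241.6, 109.6]), array([255.3, 109.6]), array([269. , 109.6])]
70 ['225:224', '227:223', '229:225', '231:225', '233:226', '235:224', '237:167', '239:125', '241:103', '243:124', '245:142', '247:153', '249:164', '251:180', '253:187', '255:181', '257:178', '259:175', '261:166', '263:151', '265:137', '267:161', '269:223', '271:225', '273:226', '275:226', '277:227', '279:227', '281:226', '283:223', '285:223', '287:221', '289:222', '291:226', '293:226', '295:226', '297:227', '299:226']
110 ['225:42', '227:41', '229:73', '231:201', '233:201', '235:91', '237:54', '239:55', '241:93', '243:122', '245:140', '247:153', '249:164', '251:180', '253:187', '255:179', '257:176', '259:173', '261:164', '263:148', '265:130', '267:98', '269:92', '271:82', '273:72', '275:125', '277:103', '279:44', '281:40', '283:41', '285:40', '287:42', '289:55', '291:81', '293:157', '295:223', '297:225', '299:222']
tail post top at 0,10mm [array([254. , -99.1]), array([254.1, -78.2])]
col 255 ['0:115', '2:93', '4:89', '6:93', '8:131', '10:140', '12:141', '14:140', '16:142', '18:144', '20:207', '22:226', '24:226', '26:227', '28:227', '30:227', '32:226', '34:227', '36:226', '38:226', '40:223', '42:180', '44:166', '46:170', '48:173', '50:175', '52:176', '54:179', '56:182', '58:182', '60:182', '62:183', '64:183', '66:181', '68:182', '70:181', '72:181', '74:181', '76:181', '78:181', '80:182', '82:181', '84:180', '86:180', '88:181', '90:181', '92:179', '94:181', '96:179', '98:179', '100:179', '102:179', '104:179', '106:180', '108:179']
```

Run:
```python
from h import *
C=cam('wrist')
for t in (0,5,10,15): print(t,[proj(C,bench(1.3,165-t,z)[None])[0].round(1) for z in (101,85)])
togo(bench(1.3,185,200),down(PS))
```

```text
0 [array([256.8, -13.5]), array([256.9,  -7.4])]
5 [array([256.8,  -5.6]), array([ 2.569e+02, -1.000e-01])]
10 [array([256.8,   2.2]), array([256.9,   7.3])]
15 [array([256.8,   9.9]), array([256.9,  14.5])]
shift [ -27.    -0.7 -167.5] turn [ 0.    -0.    -0.001]
```

```bash
python3 -m inch '[[-0.1,-25,0,-20,0,0,0],[-0.1,-55,0,-50,0,0,0],[-0.1,-75,0,-80,0,0,0],[-0.1,-75,0,-95,0,0,0],[-0.1,-75,0,-95,0,0,0],[-0.1,-75,0,-95,0,0,0],[-0.1,-75,0,-95,0,0,0]]' 45
python3 - <<'E'
from h import *
im=snap('wrist','q.png'); C=cam('wrist'); g=cv2.cvtColor(im,cv2.COLOR_RGB2GRAY)
pr={t:proj(C,bench(1.3,194-t,152)[None])[0] for t in (0,5,10,15)}; print({k:v.round(1) for k,v in pr.items()})
rad=np.linalg.norm(proj(C,bench(12.3,184,152)[None])-pr[10]); print('r',rad)
c=cv2.HoughCircles(cv2.GaussianBlur(g,(3,3),0),cv2.HOUGH_GRADIENT,1,8,param1=120,param2=10,minRadius=int(rad-2),maxRadius=int(rad+3))
for q in c[0][:40]:
    if abs(q[0]-pr[5][0])<25 and abs(q[1]-pr[5][1])<60: print(q)
u,v=pr[10].round().astype(int)
print('row',v,g[v,u-24:u+24].tolist()); print('col',u,[f'{r}:{im[r,u].tolist()}' for r in range(max(0,v-36),v+40,2)])
E
```

```text
time: 52.95
eef_pos: [0.5344, 0.0651, 0.246]
ee_rot: [-1.211, 1.568, -2.627]
ft_force: [0.1, -0.6, -0.1]
width: 0.0412
{0: array([258.4,  82.5]), 5: array([258.4,  89. ]), 10: array([258.4,  95.4]), 15: array([258.4, 101.7])}
r 13.610426544684405
[257.5  92.5  12.9]
row 95 [119, 126, 129, 127, 128, 129, 127, 113, 86, 75, 78, 103, 143, 180, 205, 211, 212, 213, 213, 213, 213, 214, 214, 216, 217, 217, 216, 215, 214, 214, 213, 213, 214, 214, 212, 204, 177, 143, 130, 129, 131, 131, 131, 130, 130, 131, 131, 132]
col 258 ['59:[204, 196, 178]', '61:[202, 194, 177]', '63:[201, 193, 176]', '65:[198, 191, 174]', '67:[200, 192, 176]', '69:[213, 213, 210]', '71:[217, 219, 219]', '73:[155, 155, 154]', '75:[125, 123, 116]', '77:[135, 132, 124]', '79:[162, 157, 144]', '81:[215, 214, 196]', '83:[217, 217, 200]', '85:[217, 217, 201]', '87:[217, 217, 202]', '89:[217, 217, 201]', '91:[217, 216, 200]', '93:[217, 218, 202]', '95:[218, 219, 204]', '97:[217, 215, 197]', '99:[217, 213, 194]', '101:[217, 212, 194]', '103:[215, 208, 189]', '105:[180, 174, 159]', '107:[105, 104, 96]', '109:[97, 95, 89]', '111:[147, 139, 134]', '113:[165, 156, 148]', '115:[165, 156, 148]', '117:[166, 158, 150]', '119:[141, 133, 127]', '121:[146, 144, 139]', '123:[213, 215, 209]', '125:[217, 219, 215]', '127:[217, 219, 214]', '129:[217, 219, 213]', '131:[218, 219, 213]', '133:[218, 219, 213]']
```

```bash
python3 -m inch '[[0.2,0,0,-20,0,0,0],[0.2,0,0,-50,0,0,0],[0.2,0,0,-75,0,0,0],[0.2,0,0,-75,0,0,0],[0.2,0,0,-75,0,0,0],[0.2,0,0,-75,0,0,0]]' 45
python3 -c "
from h import *
togo(bench(.8,186.3,92),down(PS))"
```

```text
time: 53.6
eef_pos: [0.5236, 0.139, 0.2471]
ee_rot: [-0.542, 1.57, -1.959]
ft_force: [-0.0, -0.5, 1.0]
width: 0.0551
shift [155.1  -0.9  -1.1] turn [-0.003  0.001  0.001]
```

```bash
python3 -m inch '[[0.2,30,-1,-1,-0.003,0,0],[0.2,65,-1,-1,-0.003,0,0],[0.2,95,-1,-1,-0.003,0,0],[0.2,115,-1,-1,-0.003,0,0],[0.2,130,-1,-1,-0.003,0,0],[0.2,142,-1,-1,-0.003,0,0],[0.2,150,-1,-1,-0.003,0,0],[0.2,155,-1,-1,-0.003,0,0],[0.2,155,-1,-1,-0.003,0,0],[0.2,155,-1,-1,-0.003,0,0]]' 45
python3 -m inch '[[-1,0,0,0,0,0,0],[-1,0,0,0,0,0,0],[-1,0,0,0,0,0,0],[-1,0,0,0,0,0,0],[-1,0,0,0,0,0,0],[-1,0,0,0,0,0,0]]' 40
python3 -c "
from h import *
togo(bench(.8,186.3,92),down(PS))"
```

```text
time: 54.6
eef_pos: [0.5226, 0.1419, 0.0929]
ee_rot: [1.755, 1.57, 0.344]
ft_force: [0.3, 0.1, -0.0]
width: 0.0549
time: 55.2
eef_pos: [0.5222, 0.1419, 0.0925]
ee_rot: [2.384, 1.571, 0.973]
ft_force: [-1.1, -0.5, 1.2]
width: 0.0211
shift [ 0.5 -0.1  2.1] turn [ 0.003 -0.    -0.   ]
```

```bash
python3 -m inch '[[-1,0,0,3,0,0,0],[-1,0,0,7,0,0,0],[-1,0,0,11,0,0,0],[-1,0,0,15,0,0,0],[-1,0,0,19,0,0,0],[-1,0,0,23,0,0,0],[-1,0,0,26,0,0,0],[-1,0,0,28,0,0,0],[-1,0,0,30,0,0,0],[-1,0,0,30,0,0,0]]' 40
python3 -m inch '[[-1,0,0,2,0,0,0],[-1,0,0,4,0,0,0],[-1,0,0,6,0,0,0],[-1,0,0,8,0,0,0],[-1,0,0,9,0,0,0],[-1,0,0,10,0,0,0]]' 40
python3 -m inch '[[-1,0,0,1,0,0,0],[-1,0,0,2,0,0,0],[-1,0,0,3,0,0,0],[-1,0,0,4,0,0,0],[-1,0,0,5,0,0,0],[-1,0,0,6,0,0,0]]' 40
python3 -c "
from h import *
p,R=pose(); c,s=np.cos(PS),np.sin(PS); d=p[:2]-[BX,BY]; print('bench y',(d@[-s,c]*1000).round(1), state()['ft_force'])"
```

```text
time: 56.2
eef_pos: [0.5269, 0.1115, 0.0924]
ee_rot: [-0.682, 1.57, -2.093]
ft_force: [-2.6, 2.7, 5.3]
width: 0.0209
time: 56.8
eef_pos: [0.5282, 0.1032, 0.0925]
ee_rot: [-2.713, 1.57, 2.16]
ft_force: [-4.5, 6.5, 5.4]
width: 0.0214
time: 57.4
eef_pos: [0.5291, 0.0973, 0.0925]
ee_rot: [-2.701, 1.57, 2.173]
ft_force: [-3.2, 5.7, 6.2]
width: 0.0211
bench y 143.3 [-3.15485699  5.65379685  6.1750954 ]
```

```bash
for k in 1; do
python3 -m inch '[[-1,0,0,1,0,0,0],[-1,0,0,2,0,0,0],[-1,0,0,2,0,0,0]]' 40
python3 -m inch '[[-1,0,0,1,0,0,0],[-1,0,0,2,0,0,0],[-1,0,0,2,0,0,0]]' 40
python3 -m inch '[[-1,0,0,1,0,0,0],[-1,0,0,2,0,0,0],[-1,0,0,2,0,0,0]]' 40
done
```

```text
time: 57.7
eef_pos: [0.5294, 0.0951, 0.0924]
ee_rot: [-2.5, 1.57, 2.373]
ft_force: [-3.7, 4.9, 5.8]
width: 0.0211
time: 58.0
eef_pos: [0.5297, 0.0932, 0.0925]
ee_rot: [-2.579, 1.57, 2.294]
ft_force: [-3.3, 5.1, 6.8]
width: 0.0211
time: 58.3
eef_pos: [0.5299, 0.0921, 0.0925]
ee_rot: [-2.771, 1.569, 2.102]
ft_force: [-4.4, 6.8, 5.1]
width: 0.0212
```

```bash
python3 -m inch '[[-1,0,0,0.5,0,0,0],[-1,0,0,1,0,0,0],[-1,0,0,1,0,0,0]]' 40
python3 -m inch '[[-1,0,0,0.5,0,0,0],[-1,0,0,1,0,0,0],[-1,0,0,1,0,0,0]]' 40
python3 -m inch '[[-1,0,0,0.5,0,0,0],[-1,0,0,1,0,0,0],[-1,0,0,1,0,0,0]]' 40
python3 -m inch '[[-1,0,0,0.5,0,0,0],[-1,0,0,1,0,0,0],[-1,0,0,1,0,0,0]]' 40
```

```text
time: 58.6
eef_pos: [0.53, 0.0913, 0.0925]
ee_rot: [-2.854, 1.569, 2.02]
ft_force: [-3.9, 7.4, 5.5]
width: 0.021
time: 58.9
eef_pos: [0.5301, 0.0907, 0.0925]
ee_rot: [-2.883, 1.568, 1.991]
ft_force: [-4.1, 8.1, 5.7]
width: 0.0215
time: 59.2
eef_pos: [0.5301, 0.0906, 0.0925]
ee_rot: [-2.947, 1.568, 1.927]
ft_force: [-4.3, 10.4, 6.7]
width: 0.0211
time: 59.5
eef_pos: [0.5301, 0.0905, 0.0925]
ee_rot: [-2.959, 1.567, 1.916]
ft_force: [-4.8, 11.5, 4.3]
width: 0.0209
```

```bash
python3 -m inch '[[-1,0,0,1,0,0,0],[-1,0,0,2,0,0,0],[-1,0,0,2,0,0,0],[-1,0,0,2,0,0,0]]' 45
python3 -m inch '[[0.1,0,0,0,0,0,0],[0.1,0,0,0,0,0,0],[0.1,0,0,0,0,0,0],[0.1,0,0,0,0,0,0],[0.1,0,0,0,0,0,0],[0.1,-15,0,0,0,0,0],[0.1,-45,0,0,0,0,0],[0.1,-85,0,0,0,0,0],[0.1,-125,0,0,0,0,0],[0.1,-160,0,0,0,0,0],[0.1,-160,0,-15,0,0,0],[0.1,-160,0,-15,0,0,0]]' 45
python3 - <<'E'
from h import *
im=snap('wrist','r.png'); C=cam('wrist'); g=cv2.cvtColor(im,cv2.COLOR_RGB2GRAY)
pr={t:proj(C,bench(1,194-t,152)[None])[0] for t in (50,55,60,65)}; print({k:v.round(1) for k,v in pr.items()})
c=cv2.HoughCircles(cv2.GaussianBlur(g,(3,3),0),cv2.HOUGH_GRADIENT,1,8,param1=120,param2=10,minRadius=11,maxRadius=17)
for q in c[0]:
    if abs(q[0]-pr[60][0])<25 and abs(q[1]-pr[60][1])<60: print(q)
E
```

```text
time: 59.9
eef_pos: [0.5301, 0.0904, 0.0925]
ee_rot: [-3.014, 1.565, 1.863]
ft_force: [-5.2, 14.5, 6.4]
width: 0.0212
time: 61.1
eef_pos: [0.5291, 0.1017, 0.253]
ee_rot: [2.249, 1.568, 0.841]
ft_force: [-0.7, 0.8, 0.2]
width: 0.0504
{50: array([258.8, 183.6]), 55: array([258.8, 189. ]), 60: array([258.7, 194.4]), 65: array([258.7, 199.6])}
[256.5 194.5  11.6]
```

```bash
python3 -m inch '[[0.1,-25,0,-25,0,0,0],[0.1,-55,0,-60,0,0,0],[0.1,-80,0,-95,0,0,0],[0.1,-80,0,-120,0,0,0],[0.1,-80,0,-120,0,0,0],[0.1,-80,0,-120,0,0,0],[0.1,-80,0,-120,0,0,0]]' 45
python3 - <<'E'
from h import *
im=snap('wrist','s.png'); snap('top','s_top.png'); C=cam('wrist'); g=cv2.cvtColor(im,cv2.COLOR_RGB2GRAY)
print(pose()[0])
for y in (95,60,25,0,-25,-60,-90):
    e=[proj(C,bench(x,y,85)[None])[0] for x in (-11,0,11)]; r=int(round(e[1][1])); c=int(round(e[1][0]))
    print(y,[q.round(1).tolist() for q in e], g[r,c-22:c+23].tolist() if r<384 else None)
T=cam('top'); t=cv2.imread('pics/s_top.png')
for x,y in ((50,35),(-50,32),(50,-32),(-50,-32)): 
    u,v=proj(T,tray(x,y,107)[None])[0].round().astype(int); print('bung',t[v-1:v+2,u-1:u+2].mean())
for n,y in (('b0',-84),('b1',-28),('b2',28),('b3',84)):pass
q=proj(T,np.array([bench(0,0,85),bench(0,-115,85),bench(0,115,85)])); print(q.round(1))
E
```

```text
time: 61.85
eef_pos: [0.5097, 0.2158, 0.3307]
ee_rot: [-0.963, 1.568, -2.376]
ft_force: [-0.3, -0.7, 0.1]
width: 0.0506
[0.50999248 0.21599013 0.33140236]
95 [[250.5, 264.9], [258.0, 264.9], [265.6, 264.9]] [144, 98, 63, 44, 41, 39, 41, 42, 55, 78, 95, 100, 100, 103, 126, 163, 186, 190, 191, 191, 193, 192, 194, 192, 191, 190, 189, 189, 189, 187, 178, 153, 114, 99, 99, 95, 80, 55, 40, 39, 38, 39, 42, 60, 88]
60 [[250.6, 285.6], [258.0, 285.7], [265.4, 285.7]] [73, 74, 73, 73, 73, 66, 55, 49, 50, 48, 49, 49, 50, 47, 48, 49, 47, 49, 50, 49, 51, 50, 50, 51, 51, 54, 56, 57, 65, 71, 75, 74, 73, 74, 73, 74, 73, 73, 73, 73, 73, 75, 73, 73, 73]
25 [[250.8, 305.4], [258.0, 305.5], [265.2, 305.5]] [51, 51, 51, 51, 51, 52, 52, 51, 50, 49, 50, 50, 50, 52, 52, 50, 51, 50, 50, 50, 53, 50, 50, 50, 50, 50, 51, 50, 50, 50, 51, 51, 51, 51, 51, 51, 50, 51, 52, 50, 50, 52, 50, 51, 50]
0 [[250.9, 319.0], [258.0, 319.0], [265.1, 319.0]] [193, 149, 104, 79, 52, 38, 36, 37, 39, 44, 68, 93, 103, 119, 146, 162, 165, 166, 165, 164, 162, 164, 165, 166, 164, 162, 162, 163, 165, 162, 141, 109, 99, 99, 96, 85, 63, 
[... 219 characters left out ...]
59, 159, 162, 161, 160, 174, 197, 208, 210, 211, 211, 212, 212, 211, 211, 210, 211, 210, 210]
-60 [[251.1, 349.8], [258.0, 349.8], [264.8, 349.8]] [23, 23, 26, 25, 22, 24, 24, 26, 24, 25, 25, 25, 26, 27, 24, 25, 26, 24, 25, 22, 25, 27, 26, 27, 24, 28, 25, 25, 23, 24, 26, 23, 25, 25, 25, 24, 27, 26, 25, 25, 26, 25, 24, 25, 23]
-90 [[251.2, 364.2], [257.9, 364.3], [264.7, 364.3]] [24, 22, 22, 24, 23, 24, 26, 22, 23, 21, 26, 24, 24, 24, 23, 24, 22, 22, 21, 25, 22, 24, 23, 24, 22, 21, 25, 24, 23, 24, 24, 24, 25, 22, 23, 24, 25, 25, 25, 24, 22, 26, 25, 24, 24]
bung 75.03703703703704
bung 11.925925925925926
bung 95.14814814814815
bung 95.62962962962963
[[264.5 195.3]
 [301.4 188.8]
 [227.4 201.9]]
```

Run:
```python
from h import *
im=snap('scene','u.png'); a=cv2.imread('pics/u.png'); b=cv2.imread('pics/l2.png'); S=cam('scene')
for x,y in ((50,35),(-50,32),(50,-32),(-50,-32)):
    for z in (30,60,95):
        u,v=proj(S,tray(x,y,z)[None])[0].round().astype(int); print((u,v),a[v-1:v+2,u-1:u+2].mean().round(),b[v-1:v+2,u-1:u+2].mean().round(),end=' | ')
    print()
# rod seen from scene: sample axis points vs earlier (no rod) picture
for y in (-100,-80,-60,-30,0,30,60,80,100,110):
    u,v=proj(S,bench(1,y,90)[None])[0].round().astype(int); print(y,(u,v),a[v,u].tolist(),b[v,u].tolist())
```

```text
(np.int64(429), np.int64(212)) 7.0 9.0 | (np.int64(432), np.int64(204)) 9.0 9.0 | (np.int64(435), np.int64(193)) 10.0 10.0 | 
(np.int64(415), np.int64(187)) 9.0 11.0 | (np.int64(417), np.int64(179)) 11.0 12.0 | (np.int64(420), np.int64(168)) 13.0 13.0 | 
(np.int64(403), np.int64(214)) 11.0 12.0 | (np.int64(406), np.int64(205)) 11.0 12.0 | (np.int64(408), np.int64(194)) 13.0 14.0 | 
(np.int64(392), np.int64(188)) 14.0 16.0 | (np.int64(394), np.int64(180)) 14.0 14.0 | (np.int64(396), np.int64(169)) 17.0 17.0 | 
-100 (np.int64(215), np.int64(195)) [72, 76, 82] [95, 106, 111]
-80 (np.int64(223), np.int64(195)) [80, 86, 91] [98, 109, 114]
-60 (np.int64(231), np.int64(194)) [88, 92, 99] [51, 57, 59]
-30 (np.int64(243), np.int64(193)) [87, 93, 100] [96, 106, 110]
0 (np.int64(255), np.int64(192)) [77, 82, 87] [95, 104, 109]
30 (np.int64(268), np.int64(191)) [93, 98, 104] [90, 101, 105]
60 (np.int64(280), np.int64(191)) [83, 86, 93] [92, 103, 108]
80 (np.int64(288), np.int64(190)) [87, 92, 97] [92, 103, 107]
100 (np.int64(296), np.int64(189)) [93, 99, 104] [95, 106, 112]
110 (np.int64(300), np.int64(189)) [74, 77, 83] [94, 106, 110]
```

All four bungs stand in the tray. The rod spans −100 to +110 mm along the centre axis and the tailstock is at about 0.060. I'll hand the job in.

```bash
python3 -c "
from h import *
print(order.close_job())"
```

```text
the job is handed in; nothing more can be done
None
```

I emptied all four ports, put the bungs in the white tray, laid the rod on the V-rests and slid the tailstock up until it was held between the centres. The job was handed in at about 62 s of the allowed 210 s.

**What I did**
- **Bungs:** I rocked each bung about 0.26 rad toward −x and then +x, lifted it out and stood it in the tray.
- **Rod knocked:** The rod was knocked about 4 cm aside during the run. I located it again before picking it up.
- **First grasp missed:** The first close on the rod shut on nothing. The fingertips sit about 28 mm behind the reported TCP, so they had passed above the hub. I went lower and gripped the hub at 25.5 mm.
- **Rod and tailstock:** I laid the rod about 16 mm short of home, then slid the tailstock about 52 mm by its post. It stopped moving as the push force rose to about 15 N.

**Last checks**
- **Tailstock:** It reads about 0.060 in the last close image, and the gripper is well clear of it.
- **Rod:** Pixel samples from the scene camera are consistent with the rod lying along the axis of the centres between both ends.
- **Bungs:** All four still stand in the tray in the scene camera. The top-camera check did not confirm this for three of the four, probably because the arm blocked the view.
- **Not checked:** I had used all the picture views, so the final fit was judged from numbers and not seen. The tip in the headstock funnel was not seen directly.

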